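Put the repair supplies back into their cut-out holders

TASK

Put the nail tin, the screw box, the glue tube and the marker back into their plywood holders, each lying fully down in the recess cut to its own shape and size: the marker goes into the narrow long cradle, the glue tube into the wide one, and the tin stands upright. Either way round will do; leave the roll of tape where it is.

Things in the scene. Friction and masses are not known exactly. Their poses are not given: they have to be found in the camera images.
- nail_tin: Upright metal food tin for nails, a plain cylinder 57 mm in diameter, 72 mm tall, about 0.18 kg; stands on the table. Origin: centre of its underside, z up.
- screw_box: Small brown card box of screws, 45 x 70 x 40 mm (x, y, height), about 0.35 kg. Origin: centre of its underside; y is its long horizontal axis, z up.
- glue_tube: Tube of glue lying flat, 38 x 136 mm (x, y), 26 mm high at its thickest, wider at one end, about 0.04 kg. Origin: centre of its underside; y is its long axis, z up.
- marker_mid (a point): Middle of a felt marker pen that lies on the table, about 17 mm thick and 135 mm long, light; this point lies on its centre line, 8 mm above the surface it lies on. y is its long axis, level; it may roll about that axis, so its x and z directions may turn.
- tin_nest: Fixed square plywood block, 90 x 90 x 13 mm, with a dark-lined round recess 67 mm in diameter: floor 5 mm, rim 13 mm above the table. It fits the tin with 5 mm to spare all round. Origin: centre of its underside, z up.
- box_nest: Fixed plywood block, 79 x 104 x 13 mm (x, y, height), with a dark-lined rectangular recess 55 x 80 mm (x, y): floor 5 mm, rim 13 mm above the table. It fits the card box with 5 mm to spare all round. Origin: centre of its underside; y is its long axis, z up.
- tube_cradle: Fixed plywood cradle, 68 x 166 x 13 mm (x, y, height), with a dark-lined rectangular recess 48 x 146 mm (x, y): floor 5 mm and rim top 13 mm above the table; the rim is 10 mm wide and has a 56 mm gap for the fingers in the middle of each long side. It fits the glue tube with 5 mm to spare all round. Origin: centre of its underside; y is its long axis, z up.
- marker_cradle: Fixed plywood cradle, 47 x 165 x 13 mm (x, y, height), with a dark-lined rectangular recess 27 x 145 mm (x, y): floor 5 mm and rim top 13 mm above the table; the rim is 10 mm wide and has a 56 mm gap for the fingers in the middle of each long side. It fits the marker with 5 mm to spare all round. Origin: centre of its underside; y is its long axis, z up. It is the narrower of the two long cradles.
- tape_roll: Bystander: flat roll of black tape lying among the work, 62 mm across, 19 mm high. Origin: centre of its underside. To be left where it is.
Not all that is in view belongs to the job. What is shaped like the tube_cradle but pink is not meant.

How it is judged:
By the outcome, as a careful person would: the job done as asked, in the order asked, and still so for the second after the job is handed in, with the robot touching nothing.
It also fails if it takes over 115 s, if anything falls off the work surface, if the arm or the gripper's body presses on something with over 40 N, if the wrist force passes 120 N, or if a joint passes its speed limit or range.

ROBOT

A 6-joint arm with a two-finger parallel gripper is mounted at the origin on a cart in front of the work surface, level with it; the furniture and walls round the work are solid. World frame = base frame: x ahead of the robot, y to its left, z up, the work surface at z = 0. Lengths are in mm, angles in rad, forces in N, time in s.
With the tool pointing down it reaches from about 300 to 775 mm from the base axis. Payload 14.6 kg.
Tool frame: the origin (TCP) lies midway between the tips of the shut fingers; the grasp point (between the pads) lies 19 mm behind it; z points along the fingers, y is the line along which they close (so a half turn about z gives the same grasp; the last joint's range is limited). The gripper opens to 94 mm and grips with 3 to 60 N. Pads are 16 mm wide; open, the fingers measure 119 mm over their backs; the gripper's body (75 mm by 177 mm) begins 78 mm behind the grasp point.
Start: joints at [1.043, 0.3, 1.521, -0, 1.321, -0.067], TCP at [244.562, 492.624, 205.446] pointing down, gripper open.
Joint ranges: [-3.03, 3.03], [-0.79, 2.21], [0.23, 2.52], [-1.04, 4.18], [0, 3.07], [-2.55, 2.55]. Speed limits (rad/s): [2.22, 2.22, 2.57, 3.14, 3.14, 3.14].

INTERFACE

Orientations are given as [roll, pitch, yaw] about the fixed x, y, z axes, in that order (R = Rz(yaw) Ry(pitch) Rx(roll)).
In Python, from cell import * gives the robot as it stands. The module is installed in compiled form; this text tells all that it offers.
- The arm moves only by the tool servo_tool, never from a script. Its argument "motion" is a list of rows, each an object of numbers: "wx", "wy", "wz": the turn, a rotation vector about the tool's x, y, z in units of 2 rad (1.0 is 2 rad); "dx", "dy", "dz": the shift along the tool's x, y, z in units of 10 cm (1.0 is 10 cm); "fingers": the closure, from -1 (fully open) to 1 (shut). In form: [{"wx": .., "wy": .., "wz": .., "dx": .., "dy": .., "dz": .., "fingers": ..}, ...]. A call has 1 to 10 rows; each row is the pose to reach, as a shift and turn from the pose commanded when the call began, along the tool's axes at that moment; what a row does not reach only later rows make up. A row lasts 1/10 s, in which the tool goes at most 50 mm and 8.59 degrees, less where a joint would pass 70% of its speed; a pose out of reach is approached as far as the arm can. A call with a number of a shift or a turn outside -1 to 1 is refused whole. A call with a gripper value outside its range is refused whole. The fingers move at their own pace and stop on an object; "newtons" is the grip in N (left out, the last holds). Time passes only in rows, so rows that repeat a pose let the fingers close. It gives the time, the measured TCP pose, the force, the opening and the grip force at its end, in the units of the state.
- read_state(): the state, without advancing time (a new reading comes with each control period).
- camera(name): name is "side" or "top" or "wrist"; returns a dict with "image" (420x560x3 uint8, red, green, blue), "fx", "fy", "cx", "cy" (pixels), "k1" (the pictures are not rectified: a ray, as slopes to the right and down, at radius r is drawn at 1 + k1 r^2 times it, then the intrinsics apply), "R" (3x3) and "t" (3): a world point X has camera coordinates R X + t. Camera axes: x right, y down, z forward; pixel columns grow to the right and rows downward; lengths in mm; the calibration is good to about 2 mm. A picture is of the moment at which its call begins. There is no depth.
- sign_off(): hands the job in; it is judged then, once.
Trained networks look in a picture, given as the dict that the camera call returned (one of the last four; its "shot" number tells which), for a name from the list of things; names that differ only in an ending like _2 or _b are one class to them, and where a whole thing is asked for, a point or a joint stands for the part that bears it (a point fixed in the world has none). Each returns a list of dicts, best first, with "conf" (0 to 1); they miss things now and then, are a little off and sometimes report something else, mostly with a low value. They report only what shows in the picture. A call takes as long as a camera call. They do not tell look-alikes from the thing itself.
- spot_in(query, picture): "location" ([column, row] in pixels, amid what is visible of it).
- trace(query, picture): "pixels" (420x560 bool, what is visible of it) and "location" ([column, row] in pixels, amid what is visible of it).
The state is a dict: "clock": time; "joints": joint angles; "qd": joint speeds; "effort": joint torques, N m; "eef_pos": TCP position; "eef_rot": TCP orientation; "wrist_force": force on the tool from outside, world axes, zero at the start; "moment": the same for the moment, N m; "finger_gap": finger opening in mm; "finger_force": force on a finger pad.
Only numpy, scipy, OpenCV 4.12 (cv2) and the standard library are available. Lean on these libraries where they do the work, as an engineer would, in place of code of your own. Each camera call takes 0.05 s, during which the arm holds its last target. There are 200 camera calls.

## Working session

There is one attempt and no reset: what is moved stays moved. The work goes in short steps, Python scripts to look and compute and a tool call to move; the robot and the scene stay as the last step left them, time stands still between calls to the robot, and variables do not carry over. Pictures are saved under pics/ and viewed, at most 14 in all, crops included, and the job is handed in when it is done.

Besides the shell and the picture viewer there is one more tool, called after "Emit:" as a command line: name --argument value ..., lists and objects as JSON in quotes. servo_tool: Moves the arm, as the interface text tells. Its arguments: {"type":"object","properties":{"motion":{"type":"array","items":{"type":"object","properties":{"wx":{"type":"number"},"wy":{"type":"number"},"wz":{"type":"number"},"dx":{"type":"number"},"dy":{"type":"number"},"dz":{"type":"number"},"fingers":{"type":"number"}}}},"newtons":{"type":"number"}},"required":["motion"]}

```bash
mkdir -p pics; cat > h.py <<'E'
from cell import *
import numpy as np, cv2
def ray(c,uv):
    d=((uv[0]-c["cx"])/c["fx"],(uv[1]-c["cy"])/c["fy"]); d=np.array(d); u=d.copy()
    for _ in range(20): u=d/(1+c["k1"]*(u@u))
    R=np.array(c["R"]);t=np.array(c["t"])
    return -R.T@t, R.T@np.array([u[0],u[1],1.])
def onz(c,uv,z):
    o,d=ray(c,uv); return (o+d*(z-o[2])/d[2])[:2]
def maskw(c,m,z):
    ys,xs=np.nonzero(m); k=max(1,len(xs)//1500)
    return np.array([onz(c,(x,y),z) for x,y in zip(xs[::k],ys[::k])],dtype=np.float32)
def save(c,n): cv2.imwrite(f"pics/{n}.png",cv2.cvtColor(c["image"],cv2.COLOR_RGB2BGR))
E
python3 - <<'E'
from h import *
print(read_state())
Z=dict(nail_tin=72,screw_box=40,glue_tube=13,marker_mid=8,tin_nest=13,box_nest=13,tube_cradle=13,marker_cradle=13,tape_roll=19)
for cam in ("top","side"):
    c=camera(cam); save(c,cam+"0"); print(cam,-np.array(c["R"]).T@np.array(c["t"]))
    for n,z in Z.items():
        for d in trace(n,c)[:3]:
            p=maskw(c,d["pixels"],z); r=cv2.minAreaRect(p)
            print(n,round(d["conf"],2),np.round(d["location"]),np.round(r[0]),np.round(r[1]),round(r[2],1),d["pixels"].sum())
E
```

```text
{'clock': 0.0, 'joints': array([ 1.04341416e+00,  3.00493301e-01,  1.52158285e+00, -2.99169492e-05,
        1.32067105e+00, -6.66348655e-02]), 'qd': array([-1.14065731e-03,  4.60080433e-04, -9.72742959e-05,  8.23960177e-04,
        4.53615405e-04, -1.00667892e-03]), 'effort': array([ 3.82253011e-04, -5.31804121e+01, -3.52742600e+01,  7.09018693e-02,
        2.43693794e-02, -1.24414046e-04]), 'eef_pos': array([244.43690924, 492.4103799 , 204.87339666]), 'eef_rot': array([-3.14043874e+00, -4.79631527e-05,  2.68085274e+00]), 'wrist_force': array([ 0.34756816,  0.46631474, -0.85161126]), 'moment': array([ 0.01847956, -0.02594612, -0.02616942]), 'finger_force': 0.0, 'finger_gap': 94.03678893068083}
top [ 429.82757543   58.75984629 1313.33122609]
nail_tin 0.53 [182. 186.] [605. 359.] [76. 52.] 65.3 347
screw_box 0.64 [212. 242.] [434. 272.] [44. 74.] 1.8 334
glue_tube 0.55 [331. 248.] [437. -95.] [131.  37.] 70.5 337
glue_tube 0.34 [265. 242.] [450.  98.] [169.  54.] 83.3 813
marker_mid 0.76 [380. 246.] [ 435. -275.] [ 17. 127.] 30.8 177
tin_nest 0.79 [405. 198.] [ 603. -363.] [94. 96.] 74
[... 511 characters left out ...]
. 273.] [231.  56.] 78.0 376
nail_tin 0.55 [362. 299.] [ 562. -449.] [98. 84.] 74.2 1306
screw_box 0.86 [240. 187.] [422. 220.] [159.  54.] 83.1 301
screw_box 0.18 [336. 252.] [ 580. -232.] [118.  75.] 74.2 804
glue_tube 0.55 [263. 248.] [ 426. -103.] [162.  35.] 78.0 351
marker_mid 0.69 [277. 284.] [ 431. -280.] [ 25. 141.] 29.2 350
tin_nest 0.32 [254. 212.] [443.  75.] [183.  47.] 82.5 433
box_nest 0.83 [336. 255.] [ 595. -187.] [128.  81.] 73.7 847
tube_cradle 0.9 [296. 196.] [595. 167.] [185.  67.] 88.1 478
tube_cradle 0.68 [237. 167.] [427. 479.] [ 78. 194.] 11.0 337
marker_cradle 0.82 [253. 214.] [442.  75.] [183.  44.] 82.6 405
tape_roll 0.76 [310. 222.] [585. -29.] [88. 56.] 75.4 268
```

```bash
python3 - <<'E'
import cv2
a=cv2.imread("pics/top0.png");cv2.imwrite("pics/top0c.png",cv2.resize(a[140:300,90:450],None,fx=2.2,fy=2.2,interpolation=cv2.INTER_CUBIC))
E
```

```text
(no output)
```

View pics/top0c.png

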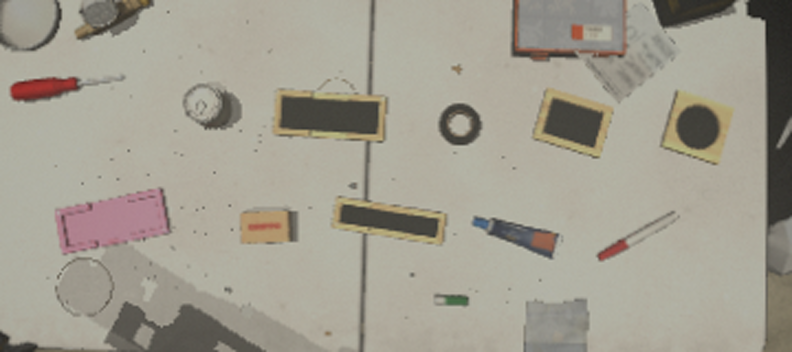

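View pics/side0.png

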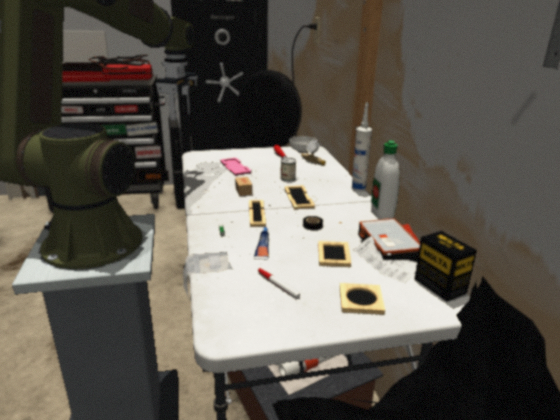

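The top view (crop px) shows the tin (205,103), box (267,226), tube (517,237), marker (638,236). Nests are at the tin (697,126) and box (572,122), with the wide cradle at (330,115), the narrow cradle at (390,220) and the pink decoy at (113,220). The tape is at (460,124). The side view shows two tall bottles at (361,188) and (385,212) near the back edge.

```bash
cat >> h.py <<'E'
def plan(x,y,z,yaw=None):
    s=read_state(); p=s["eef_pos"]; a=s["eef_rot"][2]
    D=np.array([x,y,z])-p; dx=np.array([np.cos(a),np.sin(a)])@D[:2]; dy=np.array([np.sin(a),-np.cos(a)])@D[:2]
    w=0
    if yaw is not None: w=-((yaw-a+np.pi/2)%np.pi-np.pi/2)
    print("clock",round(s["clock"],2),"pos",np.round(p,1),"rot",np.round(s["eef_rot"],3),"j6",np.round(s["joints"][5],2),"gap",round(s["finger_gap"],1),"F",np.round(s["wrist_force"],1))
    print("-> dx %.4f dy %.4f dz %.4f wz %.4f"%(dx/100,dy/100,-D[2]/100,w/2))
E
python3 - <<'E'
from h import *
c=camera("side")
for uv in [(361,188),(385,212)]: print(onz(c,uv,0))
c=camera("wrist"); R=np.array(c["R"]); print(R, -R.T@np.array(c["t"]),c["fx"]); save(c,"w0")
plan(605,359,220,-1.0)
plan(605,359,220,np.pi/2)
E
```

```text
[833.63697262 229.83291719]
[836.52929403  37.02563675]
[[ 4.45124903e-01  8.95468488e-01 -8.78295991e-05]
 [ 8.68615919e-01 -4.31753022e-01  2.43096099e-01]
 [ 2.17646975e-01 -1.08284418e-01 -9.70002206e-01]] [182.98145905 524.72111907 384.71585381] 310.15268835762606
clock 1.1 pos [244.6 492.6 205.5] rot [3.142 0.    2.681] j6 -0.07 gap 94.0 F [0.2 0.9 0.6]
-> dx -3.8226 dy 0.4058 dz -0.1454 wz 0.2696
clock 1.1 pos [244.6 492.6 205.5] rot [3.142 0.    2.681] j6 -0.07 gap 94.0 F [0.2 0.9 0.6]
-> dx -3.8226 dy 0.4058 dz -0.1454 wz 0.5550
```

View pics/w0.png

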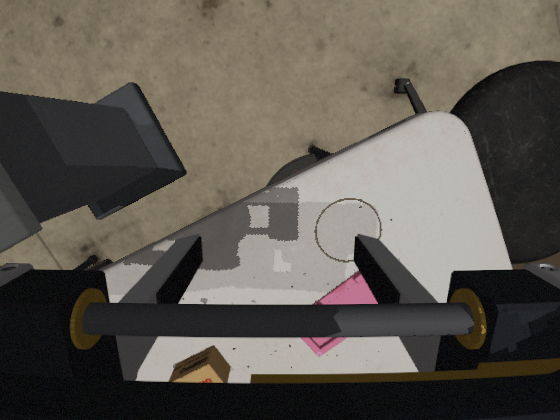

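The wrist camera looks down on the grasp area, with the fingers at rows 240-300 and columns 180-380. A target straight below will show near row 190.

Emit:
servo_tool --motion '[{"dx": -0.48, "dy": 0.05}, {"dx": -0.95, "dy": 0.1}, {"dx": -0.95, "dy": 0.1}]' --newtons 15

```text
schema error: expected keys wx, wy, wz, dx, dy, dz, fingers
```

Emit:
servo_tool --motion '[{"dx": -0.48, "dy": 0.05}, {"dx": -0.95, "dy": 0.1}, {"dx": -0.95, "dy": 0.1}]'

```text
schema error: expected keys wx, wy, wz, dx, dy, dz, fingers
```

Emit:
servo_tool --motion '[{"dx": -0.48, "dy": 0.05}, {"dx": -0.95, "dy": 0.1}, {"dx": -0.95, "dy": 0.1}]'

```text
schema error: expected keys wx, wy, wz, dx, dy, dz, fingers
```

Emit:
servo_tool --motion '[{"dx": -0.48, "dy": 0.05, "wz": 0.07}, {"dx": -0.97, "dy": 0.11, "dz": -0.15, "wz": 0.15}, {"dx": -0.97, "dy": 0.11, "dz": -0.15, "wz": 0.555}, {"dx": -0.97, "dy": 0.11, "dz": -0.15, "wz": 0.555}, {"dx": -0.97, "dy": 0.11, "dz": -0.15, "wz": 0.555}, {"dx": -0.97, "dy": 0.11, "dz": -0.15, "wz": 0.555}, {"dx": -0.97, "dy": 0.11, "dz": -0.15, "wz": 0.555}, {"dx": -0.97, "dy": 0.11, "dz": -0.15, "wz": 0.555}, {"dx": -0.97, "dy": 0.11, "dz": -0.15, "wz": 0.555}]'

```text
schema error: expected keys wx, wy, wz, dx, dy, dz, fingers
```

```bash
cat >> h.py <<'E'
def look(n,z,c=None,cam="wrist"):
    c=c or camera(cam)
    for d in trace(n,c)[:2]:
        p=maskw(c,d["pixels"],z); r=cv2.minAreaRect(p)
        print(n,round(d["conf"],2),np.round(d["location"]),np.round(r[0],1),np.round(r[1],1),round(r[2],1),"mean",np.round(p.mean(0),1))
    return c
E
python3 - <<'E'
from h import *
c=look("nail_tin",72); save(c,"w1"); plan(605,359,220,np.pi/2)
E
```

```text
clock 1.2 pos [244.6 492.6 205.5] rot [-3.142 -0.     2.681] j6 -0.07 gap 93.9 F [-0.  -0.4 -0.2]
-> dx -3.8227 dy 0.4059 dz -0.1454 wz 0.5550
```

View pics/w1.png

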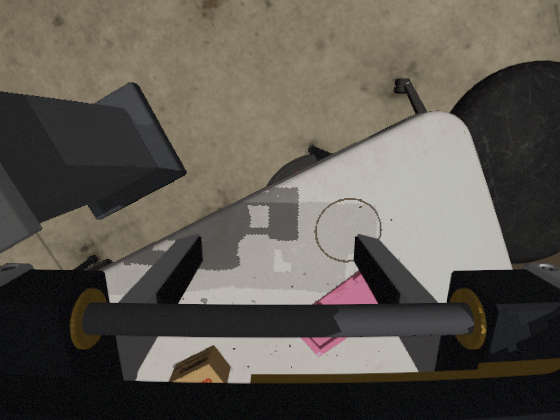

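Every row needs all keys. The picture is unchanged because the arm has not moved.

Emit:
servo_tool --motion '[{"wx": 0, "wy": 0, "wz": 0, "dx": -0.48, "dy": 0.05, "dz": 0, "fingers": -1}, {"wx": 0, "wy": 0, "wz": 0, "dx": -0.95, "dy": 0.1, "dz": 0, "fingers": -1}, {"wx": 0, "wy": 0, "wz": 0, "dx": -0.95, "dy": 0.1, "dz": 0, "fingers": -1}]' --newtons 15

```text
clock: 1.5
eef_pos: [337.9, 457.5, 205.2]
eef_rot: [-3.141, 0.001, 2.677]
wrist_force: [-0.7, 0.3, 0.8]
finger_gap: 94.3
finger_force: 0.0
```

Emit:
servo_tool --motion '[{"wx": 0, "wy": 0, "wz": 0, "dx": -0.48, "dy": 0.05, "dz": 0, "fingers": -1}, {"wx": 0, "wy": 0, "wz": 0, "dx": -0.95, "dy": 0.1, "dz": 0, "fingers": -1}, {"wx": 0, "wy": 0, "wz": 0, "dx": -0.95, "dy": 0.1, "dz": 0, "fingers": -1}]'

```text
clock: 1.8
eef_pos: [427.1, 424.1, 204.9]
eef_rot: [-3.141, 0.0, 2.677]
wrist_force: [-1.0, 0.1, 0.5]
finger_gap: 94.2
finger_force: 0.0
```

Emit:
servo_tool --motion '[{"wx": 0, "wy": 0, "wz": 0, "dx": -0.48, "dy": 0.05, "dz": 0, "fingers": -1}, {"wx": 0, "wy": 0, "wz": 0, "dx": -0.95, "dy": 0.1, "dz": 0, "fingers": -1}, {"wx": 0, "wy": 0, "wz": 0, "dx": -0.95, "dy": 0.1, "dz": 0, "fingers": -1}]'

```text
clock: 2.1
eef_pos: [516.2, 390.8, 204.6]
eef_rot: [-3.141, 0.0, 2.677]
wrist_force: [-0.8, 0.8, 0.2]
finger_gap: 94.0
finger_force: 0.0
```

Emit:
servo_tool --motion '[{"wx": 0, "wy": 0, "wz": 0.555, "dx": -0.97, "dy": 0.11, "dz": -0.15, "fingers": -1}, {"wx": 0, "wy": 0, "wz": 0.555, "dx": -0.97, "dy": 0.11, "dz": -0.15, "fingers": -1}, {"wx": 0, "wy": 0, "wz": 0.555, "dx": -0.97, "dy": 0.11, "dz": -0.15, "fingers": -1}, {"wx": 0, "wy": 0, "wz": 0.555, "dx": -0.97, "dy": 0.11, "dz": -0.15, "fingers": -1}, {"wx": 0, "wy": 0, "wz": 0.555, "dx": -0.97, "dy": 0.11, "dz": -0.15, "fingers": -1}, {"wx": 0, "wy": 0, "wz": 0.555, "dx": -0.97, "dy": 0.11, "dz": -0.15, "fingers": -1}, {"wx": 0, "wy": 0, "wz": 0.555, "dx": -0.97, "dy": 0.11, "dz": -0.15, "fingers": -1}, {"wx": 0, "wy": 0, "wz": 0.555, "dx": -0.97, "dy": 0.11, "dz": -0.15, "fingers": -1}, {"wx": 0, "wy": 0, "wz": 0.555, "dx": -0.97, "dy": 0.11, "dz": -0.15, "fingers": -1}]'

```text
clock: 3.0
eef_pos: [603.9, 360.6, 220.5]
eef_rot: [-3.141, -0.0, 1.571]
wrist_force: [0.7, -0.3, -0.3]
finger_gap: 93.9
finger_force: 0.0
```

```bash
cat >> h.py <<'E'
def look(n,z,c=None,cam="wrist"):
    c=c or camera(cam)
    for d in trace(n,c)[:2]:
        p=maskw(c,d["pixels"],z); r=cv2.minAreaRect(p)
        print(n,round(d["conf"],2),np.round(d["location"]),np.round(r[0],1),np.round(r[1],1),round(r[2],1),"mean",np.round(p.mean(0),1))
    return c
E
python3 - <<'E'
from h import *
c=look("nail_tin",72); save(c,"w2"); plan(605,359,220,np.pi/2)
E
```

```text
nail_tin 0.64 [281. 190.] [607.4 368.4] [56.5 61.8] 32.2 mean [608.3 369.5]
clock 3.1 pos [604.2 360.2 220.5] rot [-3.141 -0.     1.574] j6 0.48 gap 94.2 F [-0.3  0.5 -0.2]
-> dx -0.0124 dy 0.0076 dz 0.0050 wz 0.0014
```

View pics/w2.png

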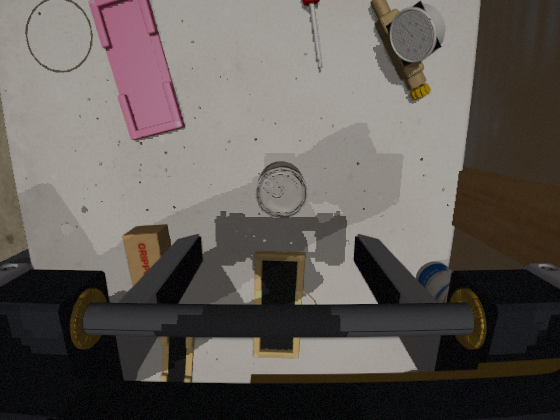

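The tin's top rim is centred at about (281.5,192), straight ahead of the fingers. The tube cradle is partly visible at (279,300), the pink decoy at (140,65) and the box at (150,250).

Emit:
servo_tool --motion '[{"wx": 0, "wy": 0, "wz": 0, "dx": 0.07, "dy": 0.035, "dz": 0.5, "fingers": -1}, {"wx": 0, "wy": 0, "wz": 0, "dx": 0.07, "dy": 0.035, "dz": 0.95, "fingers": -1}, {"wx": 0, "wy": 0, "wz": 0, "dx": 0.07, "dy": 0.035, "dz": 0.95, "fingers": -1}]' --newtons 15

```text
clock: 3.4
eef_pos: [605.6, 365.5, 118.5]
eef_rot: [-3.132, 0.005, 1.573]
wrist_force: [0.2, -0.3, -0.9]
finger_gap: 93.6
finger_force: 0.0
```

Emit:
servo_tool --motion '[{"wx": 0, "wy": 0, "wz": 0, "dx": 0, "dy": 0, "dz": 0.4, "fingers": -1}, {"wx": 0, "wy": 0, "wz": 0, "dx": 0, "dy": 0, "dz": 0.8, "fingers": -1}, {"wx": 0, "wy": 0, "wz": 0, "dx": 0, "dy": 0, "dz": 0.98, "fingers": -1}, {"wx": 0, "wy": 0, "wz": 0, "dx": 0, "dy": 0, "dz": 0.98, "fingers": 1}, {"wx": 0, "wy": 0, "wz": 0, "dx": 0, "dy": 0, "dz": 0.98, "fingers": 1}, {"wx": 0, "wy": 0, "wz": 0, "dx": 0, "dy": 0, "dz": 0.98, "fingers": 1}, {"wx": 0, "wy": 0, "wz": 0, "dx": 0, "dy": 0, "dz": 0.98, "fingers": 1}, {"wx": 0, "wy": 0, "wz": 0, "dx": 0, "dy": 0, "dz": 0.98, "fingers": 1}, {"wx": 0, "wy": 0, "wz": 0, "dx": 0, "dy": 0, "dz": 0.98, "fingers": 1}]'

```text
clock: 4.3
eef_pos: [608.8, 366.7, 28.6]
eef_rot: [3.14, -0.001, 1.571]
wrist_force: [-2.0, -1.1, 6.5]
finger_gap: 57.0
finger_force: 15.0
```

Emit:
servo_tool --motion '[{"wx": 0, "wy": 0, "wz": 0, "dx": 0, "dy": 0, "dz": 0, "fingers": 1}, {"wx": 0, "wy": 0, "wz": 0, "dx": 0, "dy": 0, "dz": 0, "fingers": 1}]'

```text
clock: 4.5
eef_pos: [608.8, 366.7, 28.7]
eef_rot: [3.14, -0.001, 1.571]
wrist_force: [-1.3, -0.4, 6.5]
finger_gap: 57.2
finger_force: 15.0
```

Emit:
servo_tool --motion '[{"wx": 0, "wy": 0, "wz": 0, "dx": 0, "dy": 0, "dz": -0.3, "fingers": 1}, {"wx": 0, "wy": 0, "wz": 0, "dx": 0, "dy": 0, "dz": -0.7, "fingers": 1}, {"wx": 0, "wy": 0, "wz": 0, "dx": 0, "dy": 0, "dz": -1, "fingers": 1}]'

```text
clock: 4.8
eef_pos: [608.6, 366.5, 129.8]
eef_rot: [3.141, -0.001, 1.571]
wrist_force: [-0.7, 0.3, -1.0]
finger_gap: 57.3
finger_force: 15.0
```

Emit:
servo_tool --motion '[{"wx": 0, "wy": 0, "wz": 0, "dx": -0.4, "dy": 0, "dz": -0.3, "fingers": 1}, {"wx": 0, "wy": 0, "wz": 0, "dx": -0.8, "dy": 0, "dz": -0.5, "fingers": 1}, {"wx": 0, "wy": 0, "wz": 0, "dx": -1, "dy": 0, "dz": -0.7, "fingers": 1}]'

```text
clock: 5.1
eef_pos: [608.4, 263.8, 198.7]
eef_rot: [3.141, 0.0, 1.569]
wrist_force: [1.0, 0.3, -1.2]
finger_gap: 57.3
finger_force: 15.0
```

Emit:
servo_tool --motion '[{"wx": 0, "wy": 0, "wz": 0, "dx": -0.5, "dy": 0, "dz": 0, "fingers": 1}, {"wx": 0, "wy": 0, "wz": 0, "dx": -1, "dy": 0, "dz": 0, "fingers": 1}, {"wx": 0, "wy": 0, "wz": 0, "dx": -1, "dy": 0, "dz": 0, "fingers": 1}]'

```text
clock: 5.4
eef_pos: [608.7, 161.3, 197.8]
eef_rot: [3.142, 0.001, 1.566]
wrist_force: [0.6, 1.9, -1.7]
finger_gap: 57.3
finger_force: 15.0
```

Emit:
servo_tool --motion '[{"wx": 0, "wy": 0, "wz": 0, "dx": -0.4, "dy": 0, "dz": 0, "fingers": 1}, {"wx": 0, "wy": 0, "wz": 0, "dx": -0.5, "dy": 0, "dz": 0, "fingers": 1}, {"wx": 0, "wy": 0, "wz": 0, "dx": -0.5, "dy": 0, "dz": 0, "fingers": 1}, {"wx": 0, "wy": 0, "wz": 0, "dx": -0.5, "dy": 0, "dz": 0, "fingers": 1}]'

```text
clock: 5.8
eef_pos: [608.4, 117.3, 197.4]
eef_rot: [-3.141, -0.0, 1.571]
wrist_force: [0.5, 0.6, -1.5]
finger_gap: 57.0
finger_force: 15.0
```

```bash
python3 - <<'E'
from h import *
c=look("tube_cradle",13); look("marker_cradle",13,c);save(c,"w3"); plan(605,-215,200)
E
```

```text
tube_cradle 0.65 [273. 124.] [604.7 189.3] [165.2  68. ] 87.6 mean [604.8 194.1]
marker_cradle 0.95 [151. 205.] [452.8  96.3] [164.4  50.1] 82.5 mean [454.  100.9]
clock 5.95 pos [608.4 117.6 197.3] rot [-3.141 -0.     1.572] j6 0.13 gap 57.0 F [-0.1  0.2 -2.1]
-> dx -3.3262 dy -0.0377 dz -0.0267 wz 0.0000
```

View pics/w3.png

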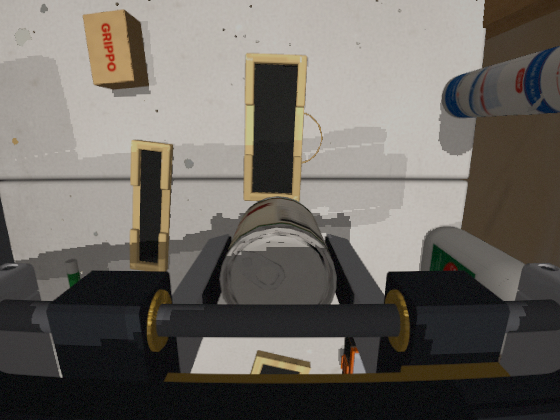

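The picture shows the tube cradle at (275,125) and the marker cradle at (151,205). Both sizes match. The tin is held at (277,260).

Emit:
servo_tool --motion '[{"wx": 0, "wy": 0, "wz": 0, "dx": -0.5, "dy": 0, "dz": 0, "fingers": 1}, {"wx": 0, "wy": 0, "wz": 0, "dx": -1, "dy": 0, "dz": 0, "fingers": 1}]'

```text
clock: 6.15
eef_pos: [608.3, 17.1, 197.3]
eef_rot: [-3.141, -0.0, 1.575]
wrist_force: [0.8, 1.0, -2.1]
finger_gap: 56.8
finger_force: 15.0
```

Emit:
servo_tool --motion '[{"wx": 0, "wy": 0, "wz": 0, "dx": -0.5, "dy": 0, "dz": 0, "fingers": 1}, {"wx": 0, "wy": 0, "wz": 0, "dx": -1, "dy": 0, "dz": 0, "fingers": 1}]'

```text
clock: 6.35
eef_pos: [608.4, -84.5, 197.6]
eef_rot: [3.141, -0.0, 1.572]
wrist_force: [1.5, 0.7, -1.1]
finger_gap: 56.9
finger_force: 15.0
```

Emit:
servo_tool --motion '[{"wx": 0, "wy": 0, "wz": 0, "dx": -0.5, "dy": 0, "dz": 0, "fingers": 1}, {"wx": 0, "wy": 0, "wz": 0, "dx": -1, "dy": 0, "dz": 0, "fingers": 1}]'

```text
clock: 6.55
eef_pos: [608.5, -184.7, 197.5]
eef_rot: [3.141, -0.0, 1.572]
wrist_force: [1.6, -0.3, -1.1]
finger_gap: 57.1
finger_force: 15.0
```

Emit:
servo_tool --motion '[{"wx": 0, "wy": 0, "wz": 0, "dx": -0.4, "dy": 0, "dz": 0, "fingers": 1}, {"wx": 0, "wy": 0, "wz": 0, "dx": -0.5, "dy": 0, "dz": 0, "fingers": 1}, {"wx": 0, "wy": 0, "wz": 0, "dx": -0.5, "dy": 0, "dz": 0, "fingers": 1}, {"wx": 0, "wy": 0, "wz": 0, "dx": -0.5, "dy": 0, "dz": 0, "fingers": 1}]'

```text
clock: 6.95
eef_pos: [608.8, -232.0, 197.3]
eef_rot: [-3.141, -0.0, 1.572]
wrist_force: [-1.4, 0.3, -1.5]
finger_gap: 57.0
finger_force: 15.0
```

```bash
python3 - <<'E'
from h import *
c=look("box_nest",13); look("glue_tube",10,c)
E
```

```text
box_nest 0.96 [269. 142.] [ 603.6 -174.7] [103.9  80.5] 74.4 mean [ 604.  -173.3]
glue_tube 0.68 [126.  77.] [434.2 -93.1] [140.1  37.5] 79.6 mean [435.2 -98.7]
```

Emit:
servo_tool --motion '[{"wx": 0, "wy": 0, "wz": 0, "dx": -0.5, "dy": 0, "dz": 0, "fingers": 1}, {"wx": 0, "wy": 0, "wz": 0, "dx": -1, "dy": 0, "dz": 0, "fingers": 1}]'

```text
clock: 7.3
eef_pos: [609.3, -332.6, 198.3]
eef_rot: [3.141, 0.0, 1.575]
wrist_force: [0.6, -0.0, -1.7]
finger_gap: 56.9
finger_force: 15.0
```

Emit:
servo_tool --motion '[{"wx": 0, "wy": 0, "wz": 0, "dx": -0.5, "dy": 0, "dz": 0, "fingers": 1}, {"wx": 0, "wy": 0, "wz": 0, "dx": -0.9, "dy": 0, "dz": 0, "fingers": 1}, {"wx": 0, "wy": 0, "wz": 0, "dx": -0.9, "dy": 0, "dz": 0, "fingers": 1}, {"wx": 0, "wy": 0, "wz": 0, "dx": -0.9, "dy": 0, "dz": 0, "fingers": 1}]'

```text
clock: 7.7
eef_pos: [608.7, -423.1, 196.8]
eef_rot: [-3.141, -0.001, 1.571]
wrist_force: [-0.4, 1.4, -1.0]
finger_gap: 56.9
finger_force: 15.0
```

```bash
python3 - <<'E'
from h import *
c=look("tin_nest",13); look("marker_mid",8,c);save(c,"w4"); plan(603,-363,200)
E
```

```text
tin_nest 0.91 [271. 141.] [ 603.5 -364.8] [89.7 90.2] 73.8 mean [ 603.8 -363.8]
marker_mid 0.9 [125.  62.] [ 436.8 -273.7] [ 18.1 138.6] 29.9 mean [ 437.3 -274. ]
clock 7.85 pos [ 609.2 -421.8  198. ] rot [3.141 0.    1.573] j6 -0.66 gap 57.3 F [-0.   0.5 -2.5]
-> dx 0.5881 dy -0.0607 dz -0.0200 wz 0.0000
```

View pics/w4.png

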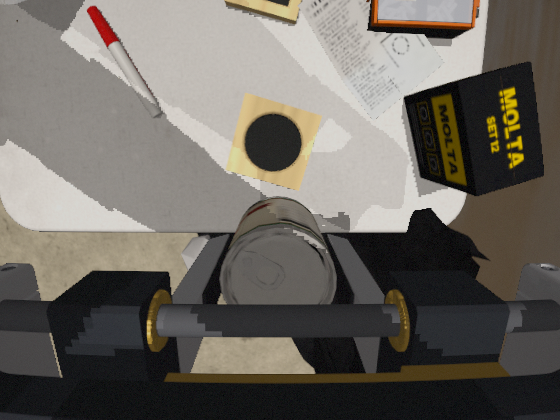

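The nest is at (274,142), and its recess is round and empty. The held tin's top ellipse is about (278,268), and the marker is at (125,62).

```bash
python3 - <<'E'
from h import *
c=camera("wrist")
print(onz(c,(278.5,268),241),onz(c,(278.5,264),241), onz(c,(274,142),5))
for d in trace("nail_tin",c)[:1]:
    ys,xs=np.nonzero(d["pixels"]); print(d["conf"],xs.min(),xs.max(),ys.min(),ys.max(),[(y,xs[ys==y].min(),xs[ys==y].max()) for y in range(205,320,8) if (ys==y).any()])
plan(603.5,-364.5,120)
E
```

```text
[ 610.81466899 -414.10658803] [ 610.81031121 -412.03911116] [ 606.15109246 -363.29472097]
0.56 220 336 197 303 [(205, np.int64(252), np.int64(302)), (213, np.int64(244), np.int64(311)), (221, np.int64(240), np.int64(315)), (229, np.int64(237), np.int64(318)), (237, np.int64(234), np.int64(322)), (245, np.int64(230), np.int64(326)), (253, np.int64(227), np.int64(329)), (261, np.int64(223), np.int64(332)), (269, np.int64(221), np.int64(335)), (277, np.int64(221), np.int64(336)), (285, np.int64(222), np.int64(335)), (293, np.int64(222), np.int64(333)), (301, np.int64(226), np.int64(331))]
clock 7.95 pos [ 609.1 -422.1  198.1] rot [3.141 0.    1.573] j6 -0.66 gap 56.9 F [-0.3 -0.6 -1.3]
-> dx 0.5764 dy -0.0547 dz 0.7809 wz 0.0000
```

Emit:
servo_tool --motion '[{"wx": 0, "wy": 0, "wz": 0, "dx": 0.4, "dy": -0.06, "dz": 0.3, "fingers": 1}, {"wx": 0, "wy": 0, "wz": 0, "dx": 0.56, "dy": -0.06, "dz": 0.7, "fingers": 1}, {"wx": 0, "wy": 0, "wz": 0, "dx": 0.56, "dy": -0.06, "dz": 1, "fingers": 1}, {"wx": 0, "wy": 0, "wz": 0, "dx": 0.56, "dy": -0.06, "dz": 1, "fingers": 1}]'

```text
clock: 8.35
eef_pos: [601.2, -365.2, 93.5]
eef_rot: [-3.136, -0.004, 1.572]
wrist_force: [-0.6, -0.2, -1.7]
finger_gap: 56.9
finger_force: 15.0
```

Emit:
servo_tool --motion '[{"wx": 0, "wy": 0, "wz": 0, "dx": 0, "dy": 0, "dz": 0.3, "fingers": 1}, {"wx": 0, "wy": 0, "wz": 0, "dx": 0, "dy": 0, "dz": 0.45, "fingers": 1}, {"wx": 0, "wy": 0, "wz": 0, "dx": 0, "dy": 0, "dz": 0.55, "fingers": 1}, {"wx": 0, "wy": 0, "wz": 0, "dx": 0, "dy": 0, "dz": 0.62, "fingers": 1}, {"wx": 0, "wy": 0, "wz": 0, "dx": 0, "dy": 0, "dz": 0.63, "fingers": 1}, {"wx": 0, "wy": 0, "wz": 0, "dx": 0, "dy": 0, "dz": 0.63, "fingers": 1}]'

```text
clock: 8.95
eef_pos: [602.7, -367.8, 35.2]
eef_rot: [3.141, 0.0, 1.571]
wrist_force: [0.2, -0.5, -1.9]
finger_gap: 57.3
finger_force: 15.0
```

Emit:
servo_tool --motion '[{"wx": 0, "wy": 0, "wz": 0, "dx": 0.02, "dy": 0, "dz": 0.01, "fingers": 1}, {"wx": 0, "wy": 0, "wz": 0, "dx": 0.02, "dy": 0, "dz": 0.01, "fingers": -1}, {"wx": 0, "wy": 0, "wz": 0, "dx": 0.02, "dy": 0, "dz": 0.01, "fingers": -1}, {"wx": 0, "wy": 0, "wz": 0, "dx": 0.02, "dy": 0, "dz": 0.01, "fingers": -1}, {"wx": 0, "wy": 0, "wz": 0, "dx": 0.02, "dy": 0, "dz": 0.01, "fingers": -1}, {"wx": 0, "wy": 0, "wz": 0, "dx": 0.02, "dy": 0, "dz": 0.01, "fingers": -1}]'

```text
clock: 9.55
eef_pos: [602.5, -365.6, 33.5]
eef_rot: [3.142, 0.0, 1.571]
wrist_force: [0.5, 0.5, -0.4]
finger_gap: 92.6
finger_force: 0.0
```

Emit:
servo_tool --motion '[{"wx": 0, "wy": 0, "wz": 0, "dx": 0, "dy": 0, "dz": -0.3, "fingers": -1}, {"wx": 0, "wy": 0, "wz": 0, "dx": 0, "dy": 0, "dz": -0.8, "fingers": -1}, {"wx": 0, "wy": 0, "wz": 0, "dx": 0, "dy": 0, "dz": -1, "fingers": -1}]'

```text
clock: 9.85
eef_pos: [603.5, -366.2, 138.6]
eef_rot: [3.137, 0.003, 1.571]
wrist_force: [0.5, -0.1, 1.7]
finger_gap: 94.0
finger_force: 0.0
```

Emit:
servo_tool --motion '[{"wx": 0, "wy": 0, "wz": 0, "dx": 0, "dy": -0.3, "dz": -0.4, "fingers": -1}, {"wx": 0, "wy": 0, "wz": 0, "dx": 0, "dy": -0.3, "dz": -0.65, "fingers": -1}, {"wx": 0, "wy": 0, "wz": 0, "dx": 0, "dy": -0.3, "dz": -0.65, "fingers": -1}, {"wx": 0, "wy": 0, "wz": 0, "dx": 0, "dy": -0.3, "dz": -0.65, "fingers": -1}]'

```text
clock: 10.25
eef_pos: [572.5, -365.5, 198.4]
eef_rot: [3.141, 0.0, 1.571]
wrist_force: [0.7, 0.4, -0.6]
finger_gap: 94.3
finger_force: 0.0
```

```bash
python3 - <<'E'
from h import *
c=look("nail_tin",77); save(c,"w5"); plan(434,272,200)
E
```

```text
nail_tin 0.91 [302. 201.] [ 601.1 -362.4] [55.8 64.1] 45.8 mean [ 602.5 -361.3]
clock 10.35 pos [ 572.3 -365.2  196.8] rot [-3.140e+00 -1.000e-03  1.571e+00] j6 -0.62 gap 94.0 F [-0.5 -0.1 -0.1]
-> dx 6.3722 dy -1.3817 dz -0.0322 wz 0.0000
```

View pics/w5.png

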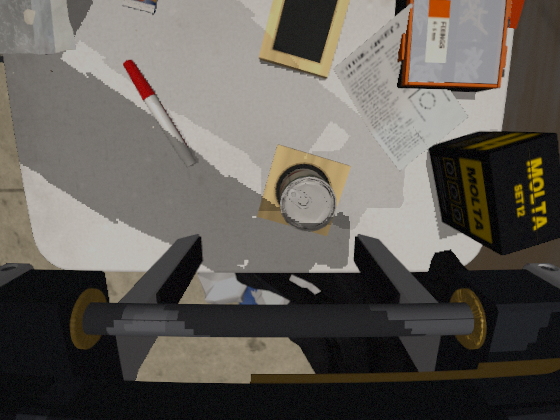

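The tin sits upright inside the round recess, with the nest block at (305,190) and the tin top at (307,200). Next is the box.

Emit:
servo_tool --motion '[{"wx": 0, "wy": 0, "wz": 0, "dx": 0.46, "dy": -0.1, "dz": 0, "fingers": -1}, {"wx": 0, "wy": 0, "wz": 0, "dx": 0.91, "dy": -0.2, "dz": 0, "fingers": -1}]'

```text
clock: 10.55
eef_pos: [551.5, -273.5, 196.0]
eef_rot: [-3.139, -0.002, 1.569]
wrist_force: [1.3, 0.9, 0.4]
finger_gap: 94.0
finger_force: 0.0
```

Emit:
servo_tool --motion '[{"wx": 0, "wy": 0, "wz": 0, "dx": 0.46, "dy": -0.1, "dz": 0, "fingers": -1}, {"wx": 0, "wy": 0, "wz": 0, "dx": 0.91, "dy": -0.2, "dz": 0, "fingers": -1}]'

```text
clock: 10.75
eef_pos: [531.5, -181.6, 197.0]
eef_rot: [-3.14, -0.001, 1.571]
wrist_force: [1.4, 0.3, 0.2]
finger_gap: 94.1
finger_force: 0.0
```

Emit:
servo_tool --motion '[{"wx": 0, "wy": 0, "wz": 0, "dx": 0.46, "dy": -0.1, "dz": 0, "fingers": -1}, {"wx": 0, "wy": 0, "wz": 0, "dx": 0.91, "dy": -0.2, "dz": 0, "fingers": -1}]'

```text
clock: 10.95
eef_pos: [511.4, -90.6, 197.2]
eef_rot: [-3.14, -0.001, 1.571]
wrist_force: [1.4, -0.0, 0.9]
finger_gap: 93.7
finger_force: 0.0
```

Emit:
servo_tool --motion '[{"wx": 0, "wy": 0, "wz": 0, "dx": 0.46, "dy": -0.1, "dz": 0, "fingers": -1}, {"wx": 0, "wy": 0, "wz": 0, "dx": 0.91, "dy": -0.2, "dz": 0, "fingers": -1}]'

```text
clock: 11.15
eef_pos: [491.4, 0.3, 197.3]
eef_rot: [-3.14, -0.0, 1.571]
wrist_force: [0.5, -0.4, 0.4]
finger_gap: 94.2
finger_force: 0.0
```

Emit:
servo_tool --motion '[{"wx": 0, "wy": 0, "wz": 0, "dx": 0.46, "dy": -0.1, "dz": 0, "fingers": -1}, {"wx": 0, "wy": 0, "wz": 0, "dx": 0.91, "dy": -0.2, "dz": 0, "fingers": -1}]'

```text
clock: 11.35
eef_pos: [471.4, 91.3, 197.4]
eef_rot: [-3.14, 0.0, 1.571]
wrist_force: [1.5, 0.4, -0.8]
finger_gap: 94.2
finger_force: 0.0
```

Emit:
servo_tool --motion '[{"wx": 0, "wy": 0, "wz": 0, "dx": 0.46, "dy": -0.1, "dz": 0, "fingers": -1}, {"wx": 0, "wy": 0, "wz": 0, "dx": 0.91, "dy": -0.2, "dz": 0, "fingers": -1}]'

```text
clock: 11.55
eef_pos: [451.4, 182.3, 197.4]
eef_rot: [-3.14, 0.001, 1.571]
wrist_force: [0.2, 0.7, -0.2]
finger_gap: 93.9
finger_force: 0.0
```

Emit:
servo_tool --motion '[{"wx": 0, "wy": 0, "wz": 0, "dx": 0.46, "dy": -0.1, "dz": 0, "fingers": -1}, {"wx": 0, "wy": 0, "wz": 0, "dx": 0.86, "dy": -0.2, "dz": 0, "fingers": -1}, {"wx": 0, "wy": 0, "wz": 0, "dx": 0.86, "dy": -0.2, "dz": 0, "fingers": -1}, {"wx": 0, "wy": 0, "wz": 0, "dx": 0.86, "dy": -0.2, "dz": 0, "fingers": -1}]'

```text
clock: 11.95
eef_pos: [431.9, 266.8, 197.3]
eef_rot: [-3.14, 0.001, 1.573]
wrist_force: [0.3, 0.0, 0.4]
finger_gap: 94.0
finger_force: 0.0
```

```bash
python3 - <<'E'
from h import *
c=look("screw_box",40); save(c,"w6"); plan(434,272,12)
E
```

```text
screw_box 0.68 [277. 188.] [435.  276.4] [45.6 73.7] 3.4 mean [434.9 276.7]
clock 12.05 pos [432.5 265.6 197.8] rot [-3.141e+00  1.000e-03  1.570e+00] j6 0.48 gap 93.8 F [ 0.1 -0.1 -0.4]
-> dx 0.0637 dy 0.0145 dz 1.8579 wz 0.0000
```

View pics/w6.png

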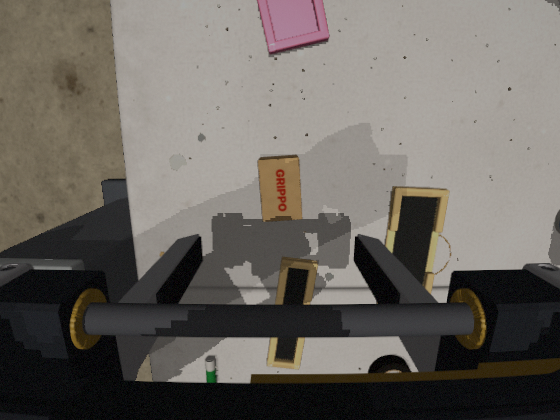

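The box is at (280,188) with a slight turn (about +3.5°), between the finger lines.

Emit:
servo_tool --motion '[{"wx": 0, "wy": 0, "wz": -0.03, "dx": 0.09, "dy": 0.01, "dz": 0.5, "fingers": -1}, {"wx": 0, "wy": 0, "wz": -0.03, "dx": 0.09, "dy": 0.01, "dz": 0.95, "fingers": -1}, {"wx": 0, "wy": 0, "wz": -0.03, "dx": 0.09, "dy": 0.01, "dz": 0.95, "fingers": -1}]' --newtons 25

```text
clock: 12.35
eef_pos: [431.3, 273.1, 98.6]
eef_rot: [-3.133, 0.004, 1.629]
wrist_force: [-0.3, -0.8, 0.3]
finger_gap: 94.1
finger_force: 0.0
```

Emit:
servo_tool --motion '[{"wx": 0, "wy": 0, "wz": 0, "dx": 0, "dy": 0, "dz": 0.4, "fingers": -1}, {"wx": 0, "wy": 0, "wz": 0, "dx": 0, "dy": 0, "dz": 0.7, "fingers": -1}, {"wx": 0, "wy": 0, "wz": 0, "dx": 0, "dy": 0, "dz": 0.9, "fingers": -1}, {"wx": 0, "wy": 0, "wz": 0, "dx": 0, "dy": 0, "dz": 0.9, "fingers": 1}, {"wx": 0, "wy": 0, "wz": 0, "dx": 0, "dy": 0, "dz": 0.9, "fingers": 1}, {"wx": 0, "wy": 0, "wz": 0, "dx": 0, "dy": 0, "dz": 0.9, "fingers": 1}, {"wx": 0, "wy": 0, "wz": 0, "dx": 0, "dy": 0, "dz": 0.9, "fingers": 1}, {"wx": 0, "wy": 0, "wz": 0, "dx": 0, "dy": 0, "dz": 0.9, "fingers": 1}, {"wx": 0, "wy": 0, "wz": 0, "dx": 0, "dy": 0, "dz": 0.9, "fingers": 1}, {"wx": 0, "wy": 0, "wz": 0, "dx": 0, "dy": 0, "dz": 0.9, "fingers": 1}]'

```text
clock: 13.35
eef_pos: [433.6, 275.6, 13.8]
eef_rot: [3.141, -0.0, 1.631]
wrist_force: [-0.0, 0.2, 3.6]
finger_gap: 44.4
finger_force: 25.0
```

Emit:
servo_tool --motion '[{"wx": 0, "wy": 0, "wz": 0, "dx": 0, "dy": 0, "dz": 0, "fingers": 1}, {"wx": 0, "wy": 0, "wz": 0, "dx": 0, "dy": 0, "dz": -0.5, "fingers": 1}, {"wx": 0, "wy": 0, "wz": 0, "dx": 0, "dy": 0, "dz": -1, "fingers": 1}]'

```text
clock: 13.65
eef_pos: [432.3, 274.9, 113.2]
eef_rot: [-3.137, 0.002, 1.631]
wrist_force: [1.4, 0.4, -3.9]
finger_gap: 44.6
finger_force: 25.0
```

Emit:
servo_tool --motion '[{"wx": 0, "wy": 0, "wz": 0, "dx": 0, "dy": 0, "dz": -0.4, "fingers": 1}, {"wx": 0, "wy": 0, "wz": 0, "dx": 0, "dy": 0, "dz": -0.8, "fingers": 1}, {"wx": 0, "wy": 0, "wz": 0, "dx": 0, "dy": 0, "dz": -0.8, "fingers": 1}]'

```text
clock: 13.95
eef_pos: [434.9, 276.3, 198.1]
eef_rot: [3.135, -0.003, 1.631]
wrist_force: [-0.5, -0.7, -5.1]
finger_gap: 45.0
finger_force: 25.0
```

```bash
python3 - <<'E'
from h import *
s=read_state(); zt=s["eef_pos"][2]+28
c=look("screw_box",zt); save(c,"w7"); plan(604,-174.7,195,np.deg2rad(74.4)); plan(604,-235,195)
E
```

```text
screw_box 0.96 [275. 247.] [435.2 287. ] [44.8 62.4] 3.6 mean [434.9 287.9]
clock 14.05 pos [433.1 275.4 192.7] rot [-3.141  0.     1.631] j6 0.43 gap 44.5 F [-0.4 -0.2 -5.2]
-> dx -4.5949 dy 1.4357 dz -0.0229 wz 0.1661
clock 14.05 pos [433.1 275.4 192.7] rot [-3.141  0.     1.631] j6 0.43 gap 44.5 F [-0.4 -0.2 -5.2]
-> dx -5.1968 dy 1.3995 dz -0.0229 wz 0.0000
```

Emit:
servo_tool --motion '[{"wx": 0, "wy": 0, "wz": 0, "dx": -0.46, "dy": 0.142, "dz": 0, "fingers": 1}, {"wx": 0, "wy": 0, "wz": 0, "dx": -0.919, "dy": 0.285, "dz": 0, "fingers": 1}, {"wx": 0, "wy": 0, "wz": 0, "dx": -0.919, "dy": 0.285, "dz": 0, "fingers": 1}]'

```text
clock: 14.35
eef_pos: [467.9, 181.2, 190.9]
eef_rot: [-3.138, 0.002, 1.627]
wrist_force: [-0.1, 0.0, -4.3]
finger_gap: 45.4
finger_force: 25.0
```

Emit:
servo_tool --motion '[{"wx": 0, "wy": 0, "wz": 0, "dx": -0.46, "dy": 0.142, "dz": 0, "fingers": 1}, {"wx": 0, "wy": 0, "wz": 0, "dx": -0.919, "dy": 0.285, "dz": 0, "fingers": 1}, {"wx": 0, "wy": 0, "wz": 0, "dx": -0.919, "dy": 0.285, "dz": 0, "fingers": 1}]'

```text
clock: 14.65
eef_pos: [501.7, 91.5, 191.0]
eef_rot: [-3.138, 0.001, 1.627]
wrist_force: [-0.6, 1.2, -4.1]
finger_gap: 45.0
finger_force: 25.0
```

Emit:
servo_tool --motion '[{"wx": 0, "wy": 0, "wz": 0, "dx": -0.46, "dy": 0.142, "dz": 0, "fingers": 1}, {"wx": 0, "wy": 0, "wz": 0, "dx": -0.919, "dy": 0.285, "dz": 0, "fingers": 1}, {"wx": 0, "wy": 0, "wz": 0, "dx": -0.919, "dy": 0.285, "dz": 0, "fingers": 1}]'

```text
clock: 14.95
eef_pos: [535.6, 1.8, 191.0]
eef_rot: [-3.138, 0.0, 1.627]
wrist_force: [0.5, 1.2, -4.1]
finger_gap: 44.9
finger_force: 25.0
```

Emit:
servo_tool --motion '[{"wx": 0, "wy": 0, "wz": 0, "dx": -0.46, "dy": 0.142, "dz": 0, "fingers": 1}, {"wx": 0, "wy": 0, "wz": 0, "dx": -0.919, "dy": 0.285, "dz": 0, "fingers": 1}, {"wx": 0, "wy": 0, "wz": 0, "dx": -0.919, "dy": 0.285, "dz": 0, "fingers": 1}]'

```text
clock: 15.25
eef_pos: [569.5, -87.9, 190.8]
eef_rot: [-3.138, -0.0, 1.627]
wrist_force: [0.1, 0.1, -4.4]
finger_gap: 44.8
finger_force: 25.0
```

Emit:
servo_tool --motion '[{"wx": 0, "wy": 0, "wz": 0.166, "dx": -0.46, "dy": 0.142, "dz": 0, "fingers": 1}, {"wx": 0, "wy": 0, "wz": 0.166, "dx": -0.919, "dy": 0.285, "dz": 0.3, "fingers": 1}, {"wx": 0, "wy": 0, "wz": 0.166, "dx": -0.919, "dy": 0.285, "dz": 0.7, "fingers": 1}, {"wx": 0, "wy": 0, "wz": 0.166, "dx": -0.919, "dy": 0.285, "dz": 1, "fingers": 1}, {"wx": 0, "wy": 0, "wz": 0.166, "dx": -0.919, "dy": 0.285, "dz": 1, "fingers": 1}, {"wx": 0, "wy": 0, "wz": 0.166, "dx": -0.919, "dy": 0.285, "dz": 1, "fingers": 1}]'

```text
clock: 15.85
eef_pos: [603.2, -173.5, 93.3]
eef_rot: [-3.14, -0.0, 1.3]
wrist_force: [0.9, 0.3, -2.8]
finger_gap: 44.8
finger_force: 25.0
```

```bash
python3 - <<'E'
from h import *
plan(602.8,-174.5,17.7,np.deg2rad(74.4)); c=camera("wrist"); save(c,"w8")
E
```

```text
clock 15.85 pos [ 603.2 -173.5   93.3] rot [-3.14 -0.    1.3 ] j6 -0.07 gap 44.8 F [ 0.9  0.3 -2.8]
-> dx -0.0103 dy -0.0011 dz 0.7557 wz 0.0006
```

View pics/w8.png

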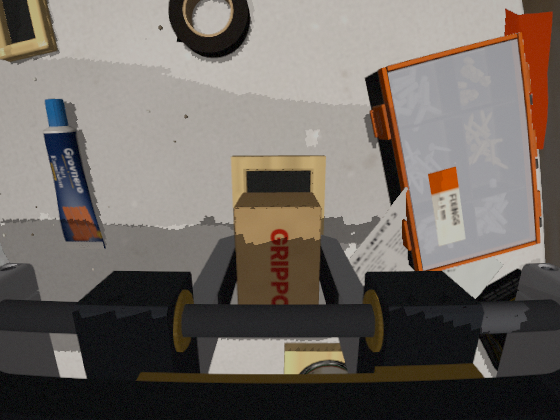

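The box is aligned with the recess: box centre column 278.5, recess columns 246–311, centre 278.5. I'll descend.

Emit:
servo_tool --motion '[{"wx": 0, "wy": 0, "wz": 0, "dx": -0.01, "dy": 0, "dz": 0.3, "fingers": 1}, {"wx": 0, "wy": 0, "wz": 0, "dx": -0.01, "dy": 0, "dz": 0.55, "fingers": 1}, {"wx": 0, "wy": 0, "wz": 0, "dx": -0.01, "dy": 0, "dz": 0.65, "fingers": 1}, {"wx": 0, "wy": 0, "wz": 0, "dx": -0.01, "dy": 0, "dz": 0.72, "fingers": 1}, {"wx": 0, "wy": 0, "wz": 0, "dx": -0.01, "dy": 0, "dz": 0.74, "fingers": 1}, {"wx": 0, "wy": 0, "wz": 0, "dx": -0.01, "dy": 0, "dz": 0.74, "fingers": 1}]'

```text
clock: 16.5
eef_pos: [603.6, -175.7, 20.6]
eef_rot: [3.14, 0.0, 1.299]
wrist_force: [-0.5, 0.3, -4.3]
finger_gap: 44.9
finger_force: 25.0
```

Emit:
servo_tool --motion '[{"wx": 0, "wy": 0, "wz": 0, "dx": 0, "dy": 0, "dz": 0.02, "fingers": 1}, {"wx": 0, "wy": 0, "wz": 0, "dx": 0, "dy": 0, "dz": 0.02, "fingers": 1}]'

```text
clock: 16.7
eef_pos: [603.8, -175.9, 18.8]
eef_rot: [3.139, 0.0, 1.299]
wrist_force: [-0.1, 0.3, 3.2]
finger_gap: 44.8
finger_force: 25.0
```

Emit:
servo_tool --motion '[{"wx": 0, "wy": 0, "wz": 0, "dx": 0, "dy": 0, "dz": 0, "fingers": 0}, {"wx": 0, "wy": 0, "wz": 0, "dx": 0, "dy": 0, "dz": 0, "fingers": -1}, {"wx": 0, "wy": 0, "wz": 0, "dx": 0, "dy": 0, "dz": 0, "fingers": -1}, {"wx": 0, "wy": 0, "wz": 0, "dx": 0, "dy": 0, "dz": 0, "fingers": -1}, {"wx": 0, "wy": 0, "wz": 0, "dx": 0, "dy": 0, "dz": 0, "fingers": -1}]'

```text
clock: 17.2
eef_pos: [603.0, -175.6, 17.4]
eef_rot: [-3.142, 0.0, 1.299]
wrist_force: [0.3, 0.1, 0.2]
finger_gap: 75.5
finger_force: 0.0
```

Emit:
servo_tool --motion '[{"wx": 0, "wy": 0, "wz": 0, "dx": 0, "dy": 0, "dz": -0.3, "fingers": -1}, {"wx": 0, "wy": 0, "wz": 0, "dx": 0, "dy": 0, "dz": -0.8, "fingers": -1}, {"wx": 0, "wy": 0, "wz": 0, "dx": 0, "dy": 0, "dz": -1, "fingers": -1}]'

```text
clock: 17.5
eef_pos: [604.3, -176.0, 122.0]
eef_rot: [3.136, 0.0, 1.299]
wrist_force: [0.3, 0.6, -0.1]
finger_gap: 93.6
finger_force: 0.0
```

Emit:
servo_tool --motion '[{"wx": 0, "wy": 0, "wz": 0, "dx": 0, "dy": -0.5, "dz": -0.4, "fingers": -1}, {"wx": 0, "wy": 0, "wz": 0, "dx": 0, "dy": -0.8, "dz": -0.8, "fingers": -1}, {"wx": 0, "wy": 0, "wz": 0, "dx": 0, "dy": -0.8, "dz": -0.8, "fingers": -1}, {"wx": 0, "wy": 0, "wz": 0, "dx": 0, "dy": -0.8, "dz": -0.8, "fingers": -1}]'

```text
clock: 17.9
eef_pos: [526.1, -154.2, 199.4]
eef_rot: [3.138, 0.0, 1.299]
wrist_force: [0.4, -0.4, -0.1]
finger_gap: 94.1
finger_force: 0.0
```

```bash
python3 - <<'E'
from h import *
c=look("screw_box",45); look("box_nest",13,c); look("glue_tube",10,c); save(c,"w9"); plan(434,-95,200,np.deg2rad(75))
E
```

```text
screw_box 0.69 [346. 197.] [ 602.  -173.9] [73.3 51.8] 74.4 mean [ 602.1 -172.9]
box_nest 0.97 [322. 172.] [ 603.6 -174.9] [106.6  81.9] 75.8 mean [ 600.2 -163.9]
glue_tube 0.64 [191. 170.] [433.3 -91.7] [133.7  35.7] 78.8 mean [434.4 -99.1]
clock 18.1 pos [ 526.1 -154.2  195.7] rot [-3.139 -0.     1.299] j6 -0.08 gap 94.0 F [-0.1  0.4  0.3]
-> dx 0.3224 dy -1.0460 dz -0.0432 wz -0.0051
```

View pics/w9.png

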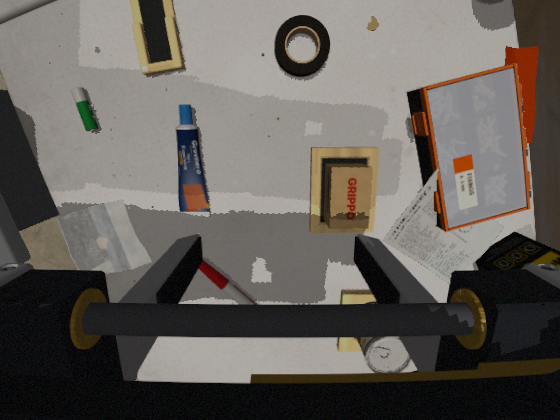

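The box lies within its recess at (350,195). The tube is at (191,165), cap end up. Next I'll grasp the tube.

Emit:
servo_tool --motion '[{"wx": 0, "wy": 0, "wz": -0.04, "dx": 0.17, "dy": -0.5, "dz": 0.2, "fingers": -1}, {"wx": 0, "wy": 0, "wz": -0.04, "dx": 0.34, "dy": -1, "dz": 0.2, "fingers": -1}, {"wx": 0, "wy": 0, "wz": -0.04, "dx": 0.34, "dy": -1, "dz": 0.3, "fingers": -1}, {"wx": 0, "wy": 0, "wz": -0.04, "dx": 0.34, "dy": -1, "dz": 0.3, "fingers": -1}, {"wx": 0, "wy": 0, "wz": -0.04, "dx": 0.34, "dy": -1, "dz": 0.3, "fingers": -1}]' --newtons 8

```text
clock: 18.6
eef_pos: [439.4, -94.8, 167.1]
eef_rot: [-3.141, -0.0, 1.379]
wrist_force: [0.8, -0.3, 0.3]
finger_gap: 93.9
finger_force: 0.0
```

```bash
python3 - <<'E'
from h import *
c=look("glue_tube",8); save(c,"w10"); plan(433,-93,5,np.deg2rad(79))
E
```

```text
glue_tube 0.88 [275. 204.] [433.  -92.1] [134.1  37. ] 77.9 mean [434.  -99.5]
clock 18.7 pos [439.6 -95.  167.4] rot [-3.141 -0.     1.378] j6 -0.1 gap 93.8 F [ 0.4 -0.7 -0.8]
-> dx 0.0073 dy -0.0688 dz 1.6236 wz -0.0002
```

View pics/w10.png

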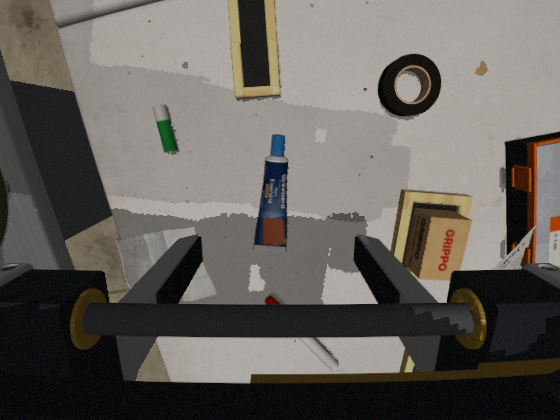

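The tube axis runs from (278,136) to (271,246), about 3.5° clockwise of the tool, so I'll turn to match.

Emit:
servo_tool --motion '[{"wx": 0, "wy": 0, "wz": 0.03, "dx": 0.01, "dy": -0.06, "dz": 0.4, "fingers": -1}, {"wx": 0, "wy": 0, "wz": 0.03, "dx": 0.01, "dy": -0.06, "dz": 0.8, "fingers": -1}, {"wx": 0, "wy": 0, "wz": 0.03, "dx": 0.01, "dy": -0.06, "dz": 0.9, "fingers": -1}]'

```text
clock: 19.0
eef_pos: [431.8, -92.3, 74.4]
eef_rot: [-3.136, -0.0, 1.318]
wrist_force: [-0.1, -0.8, 0.7]
finger_gap: 93.9
finger_force: 0.0
```

Emit:
servo_tool --motion '[{"wx": 0, "wy": 0, "wz": 0, "dx": 0, "dy": 0, "dz": 0.4, "fingers": -1}, {"wx": 0, "wy": 0, "wz": 0, "dx": 0, "dy": 0, "dz": 0.6, "fingers": -1}, {"wx": 0, "wy": 0, "wz": 0, "dx": 0, "dy": 0, "dz": 0.71, "fingers": -1}, {"wx": 0, "wy": 0, "wz": 0, "dx": 0, "dy": 0, "dz": 0.71, "fingers": 1}, {"wx": 0, "wy": 0, "wz": 0, "dx": 0, "dy": 0, "dz": 0.71, "fingers": 1}, {"wx": 0, "wy": 0, "wz": 0, "dx": 0, "dy": 0, "dz": 0.71, "fingers": 1}, {"wx": 0, "wy": 0, "wz": 0, "dx": 0, "dy": 0, "dz": 0.71, "fingers": 1}, {"wx": 0, "wy": 0, "wz": 0, "dx": 0, "dy": 0, "dz": 0.71, "fingers": 1}, {"wx": 0, "wy": 0, "wz": 0, "dx": 0, "dy": 0, "dz": 0.71, "fingers": 1}, {"wx": 0, "wy": 0, "wz": 0, "dx": 0, "dy": 0, "dz": 0.71, "fingers": 1}]'

```text
clock: 20.0
eef_pos: [433.1, -92.4, 6.6]
eef_rot: [3.141, 0.0, 1.319]
wrist_force: [-0.1, -0.7, -0.7]
finger_gap: 41.5
finger_force: 0.0
```

Emit:
servo_tool --motion '[{"wx": 0, "wy": 0, "wz": 0, "dx": 0, "dy": 0, "dz": 0, "fingers": 1}, {"wx": 0, "wy": 0, "wz": 0, "dx": 0, "dy": 0, "dz": 0, "fingers": 1}]'

```text
clock: 20.2
eef_pos: [433.1, -92.4, 6.5]
eef_rot: [3.141, 0.0, 1.319]
wrist_force: [-0.5, 0.6, 0.9]
finger_gap: 29.2
finger_force: 8.0
```

Emit:
servo_tool --motion '[{"wx": 0, "wy": 0, "wz": 0, "dx": 0, "dy": 0, "dz": -0.2, "fingers": 1}, {"wx": 0, "wy": 0, "wz": 0, "dx": 0, "dy": 0, "dz": -0.6, "fingers": 1}, {"wx": 0, "wy": 0, "wz": 0, "dx": 0, "dy": 0, "dz": -1, "fingers": 1}, {"wx": 0, "wy": 0, "wz": 0, "dx": 0, "dy": 0, "dz": -1, "fingers": 1}]'

```text
clock: 20.6
eef_pos: [435.2, -93.0, 110.8]
eef_rot: [3.134, 0.0, 1.319]
wrist_force: [0.5, 0.1, -1.0]
finger_gap: 29.5
finger_force: 8.0
```

```bash
python3 - <<'E'
from h import *
s=read_state(); z=s["eef_pos"][2]+4
c=look("glue_tube",z); save(c,"w11"); plan(604,189.3,110,np.deg2rad(87.6))
E
```

```text
glue_tube 0.95 [279. 235.] [435.3 -90.6] [130.6  33.6] 75.6 mean [438.4 -82.9]
clock 20.7 pos [433.2 -92.4 106.7] rot [3.14  0.    1.319] j6 -0.04 gap 29.3 F [-0.5  0.3 -0.2]
-> dx 3.1542 dy 0.9521 dz -0.0334 wz -0.1050
```

View pics/w11.png

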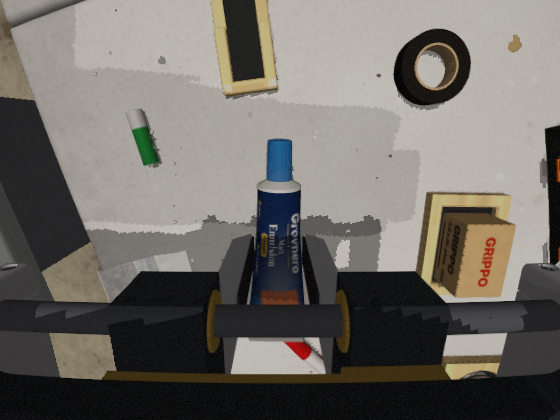

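The tube is held level and lined up with the tool (column 279). I'll carry it to the wide plywood cradle.

Emit:
servo_tool --motion '[{"wx": 0, "wy": 0, "wz": 0, "dx": 0.4, "dy": 0.12, "dz": 0, "fingers": 1}, {"wx": 0, "wy": 0, "wz": 0, "dx": 0.784, "dy": 0.238, "dz": 0, "fingers": 1}, {"wx": 0, "wy": 0, "wz": 0, "dx": 0.784, "dy": 0.238, "dz": 0, "fingers": 1}]'

```text
clock: 21.0
eef_pos: [476.3, -19.6, 104.8]
eef_rot: [-3.139, -0.0, 1.322]
wrist_force: [0.3, -0.1, -0.5]
finger_gap: 29.5
finger_force: 8.0
```

Emit:
servo_tool --motion '[{"wx": 0, "wy": 0, "wz": 0, "dx": 0.4, "dy": 0.12, "dz": 0, "fingers": 1}, {"wx": 0, "wy": 0, "wz": 0, "dx": 0.784, "dy": 0.238, "dz": 0, "fingers": 1}, {"wx": 0, "wy": 0, "wz": 0, "dx": 0.784, "dy": 0.238, "dz": 0, "fingers": 1}]'

```text
clock: 21.3
eef_pos: [518.8, 50.0, 104.8]
eef_rot: [-3.14, 0.0, 1.321]
wrist_force: [-0.1, -0.3, -0.5]
finger_gap: 29.5
finger_force: 8.0
```

Emit:
servo_tool --motion '[{"wx": 0, "wy": 0, "wz": 0, "dx": 0.4, "dy": 0.12, "dz": 0, "fingers": 1}, {"wx": 0, "wy": 0, "wz": 0, "dx": 0.784, "dy": 0.238, "dz": 0, "fingers": 1}, {"wx": 0, "wy": 0, "wz": 0, "dx": 0.784, "dy": 0.238, "dz": 0, "fingers": 1}]'

```text
clock: 21.6
eef_pos: [561.3, 119.6, 104.8]
eef_rot: [-3.14, 0.0, 1.321]
wrist_force: [0.0, -0.5, -0.2]
finger_gap: 29.7
finger_force: 8.0
```

Emit:
servo_tool --motion '[{"wx": 0, "wy": 0, "wz": -0.105, "dx": 0.4, "dy": 0.12, "dz": 0, "fingers": 1}, {"wx": 0, "wy": 0, "wz": -0.105, "dx": 0.784, "dy": 0.238, "dz": 0, "fingers": 1}, {"wx": 0, "wy": 0, "wz": -0.105, "dx": 0.784, "dy": 0.238, "dz": 0, "fingers": 1}, {"wx": 0, "wy": 0, "wz": -0.105, "dx": 0.784, "dy": 0.238, "dz": 0.3, "fingers": 1}, {"wx": 0, "wy": 0, "wz": -0.105, "dx": 0.784, "dy": 0.238, "dz": 0.4, "fingers": 1}, {"wx": 0, "wy": 0, "wz": -0.105, "dx": 0.784, "dy": 0.238, "dz": 0.4, "fingers": 1}]'

```text
clock: 22.2
eef_pos: [602.0, 186.0, 64.3]
eef_rot: [-3.137, 0.001, 1.528]
wrist_force: [-0.1, 0.2, 0.0]
finger_gap: 28.9
finger_force: 8.0
```

```bash
python3 - <<'E'
from h import *
c=look("tube_cradle",13); save(c,"w12"); plan(603.5,187.5,12,np.deg2rad(87.6))
E
```

```text
tube_cradle 0.58 [291. 161.] [604.4 195. ] [154.1  67.7] 87.0 mean [607.2 232.5]
clock 22.3 pos [603.5 186.7  67. ] rot [-3.142  0.     1.528] j6 0.29 gap 29.5 F [-0.6  1.1 -0.1]
-> dx 0.0075 dy 0.0001 dz 0.5498 wz -0.0005
```

View pics/w12.png

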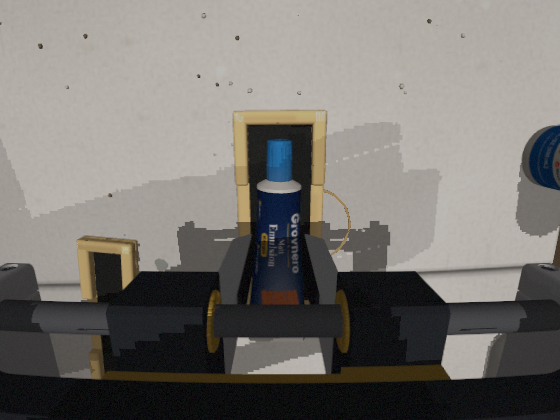

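The tube is centred over the recess (recess columns 247–313, tube at column 279). I'll lower it.

Emit:
servo_tool --motion '[{"wx": 0, "wy": 0, "wz": 0, "dx": 0.01, "dy": 0, "dz": 0.25, "fingers": 1}, {"wx": 0, "wy": 0, "wz": 0, "dx": 0.01, "dy": 0, "dz": 0.4, "fingers": 1}, {"wx": 0, "wy": 0, "wz": 0, "dx": 0.01, "dy": 0, "dz": 0.5, "fingers": 1}, {"wx": 0, "wy": 0, "wz": 0, "dx": 0.01, "dy": 0, "dz": 0.545, "fingers": 1}, {"wx": 0, "wy": 0, "wz": 0, "dx": 0.01, "dy": 0, "dz": 0.55, "fingers": 1}, {"wx": 0, "wy": 0, "wz": 0, "dx": 0.01, "dy": 0, "dz": 0.555, "fingers": 1}, {"wx": 0, "wy": 0, "wz": 0, "dx": 0.01, "dy": 0, "dz": 0.555, "fingers": 1}]'

```text
clock: 23.0
eef_pos: [603.8, 188.6, 11.5]
eef_rot: [3.141, -0.0, 1.529]
wrist_force: [0.5, -0.4, -0.4]
finger_gap: 29.6
finger_force: 8.0
```

Emit:
servo_tool --motion '[{"wx": 0, "wy": 0, "wz": 0, "dx": 0, "dy": 0, "dz": 0, "fingers": 0}, {"wx": 0, "wy": 0, "wz": 0, "dx": 0, "dy": 0, "dz": 0, "fingers": -0.2}, {"wx": 0, "wy": 0, "wz": 0, "dx": 0, "dy": 0, "dz": 0, "fingers": -0.2}, {"wx": 0, "wy": 0, "wz": 0, "dx": 0, "dy": 0, "dz": 0, "fingers": -0.2}]'

```text
clock: 23.4
eef_pos: [603.5, 188.6, 11.0]
eef_rot: [3.141, -0.0, 1.529]
wrist_force: [-0.1, 0.1, 0.5]
finger_gap: 55.1
finger_force: 0.0
```

Emit:
servo_tool --motion '[{"wx": 0, "wy": 0, "wz": 0, "dx": 0, "dy": 0, "dz": -0.3, "fingers": -0.2}, {"wx": 0, "wy": 0, "wz": 0, "dx": 0, "dy": 0, "dz": -0.7, "fingers": -1}, {"wx": 0, "wy": 0, "wz": 0, "dx": 0, "dy": 0, "dz": -1, "fingers": -1}]'

```text
clock: 23.7
eef_pos: [603.7, 188.7, 113.2]
eef_rot: [3.14, -0.0, 1.529]
wrist_force: [0.4, -0.1, 0.2]
finger_gap: 69.1
finger_force: 0.0
```

Emit:
servo_tool --motion '[{"wx": 0, "wy": 0, "wz": 0, "dx": -0.3, "dy": 0, "dz": -0.4, "fingers": -1}, {"wx": 0, "wy": 0, "wz": 0, "dx": -0.3, "dy": -0.5, "dz": -0.8, "fingers": -1}, {"wx": 0, "wy": 0, "wz": 0, "dx": -0.3, "dy": -0.5, "dz": -0.8, "fingers": -1}, {"wx": 0, "wy": 0, "wz": 0, "dx": -0.3, "dy": -0.5, "dz": -0.8, "fingers": -1}]'

```text
clock: 24.1
eef_pos: [552.0, 160.9, 193.1]
eef_rot: [3.138, -0.001, 1.529]
wrist_force: [-0.7, -0.2, 0.7]
finger_gap: 93.8
finger_force: 0.0
```

```bash
python3 - <<'E'
from h import *
c=look("glue_tube",18); look("tube_cradle",13,c); look("marker_cradle",13,c); save(c,"w13"); plan(437,-274,180,np.deg2rad(120))
E
```

```text
glue_tube 0.76 [324. 177.] [602.8 189.2] [133.9  37.3] 87.3 mean [603.8 182.5]
tube_cradle 0.77 [310. 155.] [604.3 188.9] [166.9  69.8] 88.1 mean [604.1 198.7]
clock 24.3 pos [552.5 160.6 189.7] rot [-3.14   0.     1.529] j6 0.26 gap 94.2 F [ 0.8 -0.2  0.4]
-> dx -4.3910 dy -0.9711 dz 0.0966 wz -0.2828
```

View pics/w13.png

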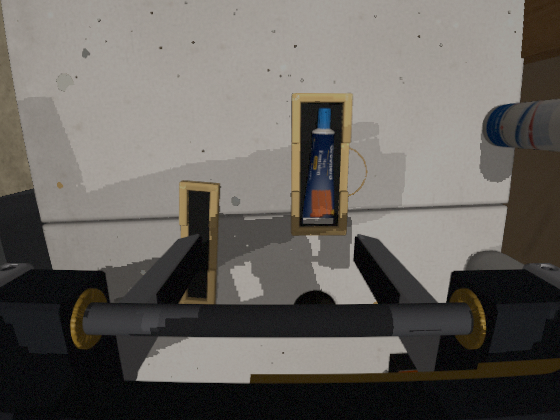

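The tube lies down in the wide cradle, tube (602.8,189.2) against cradle (604.3,188.9), at px (322,165). That was my 15th view, one over the 14-picture limit, so I'll use numbers only from here. Last is the marker.

Emit:
servo_tool --motion '[{"wx": 0, "wy": 0, "wz": 0, "dx": -0.45, "dy": -0.1, "dz": 0, "fingers": -1}, {"wx": 0, "wy": 0, "wz": 0, "dx": -0.878, "dy": -0.194, "dz": 0, "fingers": -1}]'

```text
clock: 24.5
eef_pos: [528.8, 73.1, 189.4]
eef_rot: [-3.139, 0.0, 1.531]
wrist_force: [1.1, -0.7, 0.5]
finger_gap: 93.9
finger_force: 0.0
```

Emit:
servo_tool --motion '[{"wx": 0, "wy": 0, "wz": 0, "dx": -0.45, "dy": -0.1, "dz": 0, "fingers": -1}, {"wx": 0, "wy": 0, "wz": 0, "dx": -0.878, "dy": -0.194, "dz": 0, "fingers": -1}]'

```text
clock: 24.7
eef_pos: [505.6, -14.8, 189.9]
eef_rot: [-3.14, -0.0, 1.529]
wrist_force: [0.4, -1.4, 0.5]
finger_gap: 94.0
finger_force: 0.0
```

Emit:
servo_tool --motion '[{"wx": 0, "wy": 0, "wz": 0, "dx": -0.45, "dy": -0.1, "dz": 0, "fingers": -1}, {"wx": 0, "wy": 0, "wz": 0, "dx": -0.878, "dy": -0.194, "dz": 0, "fingers": -1}]'

```text
clock: 24.9
eef_pos: [482.5, -101.9, 190.0]
eef_rot: [-3.14, -0.0, 1.529]
wrist_force: [0.7, -0.2, 0.3]
finger_gap: 93.9
finger_force: 0.0
```

Emit:
servo_tool --motion '[{"wx": 0, "wy": 0, "wz": 0, "dx": -0.45, "dy": -0.1, "dz": 0, "fingers": -1}, {"wx": 0, "wy": 0, "wz": 0, "dx": -0.878, "dy": -0.194, "dz": 0, "fingers": -1}]'

```text
clock: 25.1
eef_pos: [459.3, -188.9, 190.0]
eef_rot: [-3.14, -0.001, 1.529]
wrist_force: [1.9, -0.2, 0.6]
finger_gap: 94.1
finger_force: 0.0
```

Emit:
servo_tool --motion '[{"wx": 0, "wy": 0, "wz": -0.283, "dx": -0.45, "dy": -0.1, "dz": 0, "fingers": -1}, {"wx": 0, "wy": 0, "wz": -0.283, "dx": -0.878, "dy": -0.194, "dz": 0.1, "fingers": -1}, {"wx": 0, "wy": 0, "wz": -0.283, "dx": -0.878, "dy": -0.194, "dz": 0.1, "fingers": -1}, {"wx": 0, "wy": 0, "wz": -0.283, "dx": -0.878, "dy": -0.194, "dz": 0.1, "fingers": -1}, {"wx": 0, "wy": 0, "wz": -0.283, "dx": -0.878, "dy": -0.194, "dz": 0.1, "fingers": -1}, {"wx": 0, "wy": 0, "wz": -0.283, "dx": -0.878, "dy": -0.194, "dz": 0.1, "fingers": -1}, {"wx": 0, "wy": 0, "wz": -0.283, "dx": -0.878, "dy": -0.194, "dz": 0.1, "fingers": -1}]'

```text
clock: 25.8
eef_pos: [437.1, -273.7, 180.6]
eef_rot: [-3.141, -0.0, 2.092]
wrist_force: [-0.1, -0.0, -0.4]
finger_gap: 94.3
finger_force: 0.0
```

```bash
python3 - <<'E'
from h import *
c=look("marker_mid",8); plan(436.5,-274,4,np.deg2rad(120))
E
```

```text
marker_mid 0.66 [278. 193.] [ 437.3 -274.9] [ 16.  136.8] 29.8 mean [ 435.9 -272.6]
clock 25.9 pos [ 437.1 -273.6  180.8] rot [-3.142 -0.     2.093] j6 -1.15 gap 93.8 F [-0.2 -0.2 -0.5]
-> dx -0.0004 dy -0.0067 dz 1.7684 wz -0.0006
```

Emit:
servo_tool --motion '[{"wx": 0, "wy": 0, "wz": 0, "dx": 0, "dy": -0.01, "dz": 0.5, "fingers": -1}, {"wx": 0, "wy": 0, "wz": 0, "dx": 0, "dy": -0.01, "dz": 1, "fingers": -0.5}, {"wx": 0, "wy": 0, "wz": 0, "dx": 0, "dy": -0.01, "dz": 1, "fingers": -0.3}]'

```text
clock: 26.2
eef_pos: [433.5, -272.3, 75.9]
eef_rot: [-3.138, -0.009, 2.094]
wrist_force: [0.5, -0.0, 1.1]
finger_gap: 81.4
finger_force: 0.0
```

Emit:
servo_tool --motion '[{"wx": 0, "wy": 0, "wz": 0, "dx": 0, "dy": 0, "dz": 0.4, "fingers": -0.3}, {"wx": 0, "wy": 0, "wz": 0, "dx": 0, "dy": 0, "dz": 0.65, "fingers": -0.3}, {"wx": 0, "wy": 0, "wz": 0, "dx": 0, "dy": 0, "dz": 0.75, "fingers": -0.3}, {"wx": 0, "wy": 0, "wz": 0, "dx": 0, "dy": 0, "dz": 0.765, "fingers": -0.3}, {"wx": 0, "wy": 0, "wz": 0, "dx": 0, "dy": 0, "dz": 0.765, "fingers": 1}, {"wx": 0, "wy": 0, "wz": 0, "dx": 0, "dy": 0, "dz": 0.765, "fingers": 1}, {"wx": 0, "wy": 0, "wz": 0, "dx": 0, "dy": 0, "dz": 0.765, "fingers": 1}, {"wx": 0, "wy": 0, "wz": 0, "dx": 0, "dy": 0, "dz": 0.765, "fingers": 1}, {"wx": 0, "wy": 0, "wz": 0, "dx": 0, "dy": 0, "dz": 0.765, "fingers": 1}, {"wx": 0, "wy": 0, "wz": 0, "dx": 0, "dy": 0, "dz": 0.765, "fingers": 1}]'

```text
clock: 27.2
eef_pos: [436.1, -274.4, 4.6]
eef_rot: [3.142, 0.0, 2.095]
wrist_force: [0.3, -0.4, -0.8]
finger_gap: 16.8
finger_force: 0.1
```

Emit:
servo_tool --motion '[{"wx": 0, "wy": 0, "wz": 0, "dx": 0, "dy": 0, "dz": 0, "fingers": 1}, {"wx": 0, "wy": 0, "wz": 0, "dx": 0, "dy": 0, "dz": 0, "fingers": 1}, {"wx": 0, "wy": 0, "wz": 0, "dx": 0, "dy": 0, "dz": 0, "fingers": 1}]'

```text
clock: 27.5
eef_pos: [436.0, -274.4, 4.5]
eef_rot: [-3.142, 0.0, 2.095]
wrist_force: [-0.6, 0.2, 2.3]
finger_gap: 15.4
finger_force: 8.0
```

Emit:
servo_tool --motion '[{"wx": 0, "wy": 0, "wz": 0, "dx": 0, "dy": 0, "dz": -0.2, "fingers": 1}, {"wx": 0, "wy": 0, "wz": 0, "dx": 0, "dy": 0, "dz": -0.6, "fingers": 1}, {"wx": 0, "wy": 0, "wz": 0, "dx": 0, "dy": 0, "dz": -1, "fingers": 1}, {"wx": 0, "wy": 0, "wz": 0, "dx": 0, "dy": 0, "dz": -1, "fingers": 1}]'

```text
clock: 27.9
eef_pos: [437.9, -275.6, 109.2]
eef_rot: [3.138, 0.007, 2.095]
wrist_force: [-0.2, -0.3, -0.6]
finger_gap: 15.3
finger_force: 8.0
```

```bash
python3 - <<'E'
from h import *
s=read_state(); z=s["eef_pos"][2]+4
c=look("marker_mid",z); plan(452.5,20,170,np.deg2rad(82.5))
E
```

```text
marker_mid 0.89 [280. 224.] [ 440.9 -277.6] [ 15.8 139.7] 30.6 mean [ 432.4 -263. ]
clock 28.0 pos [ 436.1 -274.4  104.7] rot [3.141e+00 1.000e-03 2.095e+00] j6 -1.16 gap 15.5 F [-0.  -0.  -0.7]
-> dx 2.4670 dy 1.6145 dz -0.6534 wz 0.3275
```

Emit:
servo_tool --motion '[{"wx": 0, "wy": 0, "wz": 0, "dx": 0.41, "dy": 0.27, "dz": -0.11, "fingers": 1}, {"wx": 0, "wy": 0, "wz": 0, "dx": 0.822, "dy": 0.538, "dz": -0.218, "fingers": 1}, {"wx": 0, "wy": 0, "wz": 0, "dx": 0.822, "dy": 0.538, "dz": -0.218, "fingers": 1}]'

```text
clock: 28.3
eef_pos: [441.3, -172.3, 125.7]
eef_rot: [-3.141, -0.002, 2.098]
wrist_force: [0.1, -1.1, -1.1]
finger_gap: 15.6
finger_force: 8.0
```

Emit:
servo_tool --motion '[{"wx": 0, "wy": 0, "wz": 0, "dx": 0.41, "dy": 0.27, "dz": -0.11, "fingers": 1}, {"wx": 0, "wy": 0, "wz": 0, "dx": 0.822, "dy": 0.538, "dz": -0.218, "fingers": 1}, {"wx": 0, "wy": 0, "wz": 0, "dx": 0.822, "dy": 0.538, "dz": -0.218, "fingers": 1}]'

```text
clock: 28.6
eef_pos: [447.0, -74.6, 147.8]
eef_rot: [-3.142, -0.001, 2.099]
wrist_force: [0.3, 0.1, -1.2]
finger_gap: 15.1
finger_force: 8.0
```

Emit:
servo_tool --motion '[{"wx": 0, "wy": 0, "wz": 0.328, "dx": 0.41, "dy": 0.27, "dz": -0.11, "fingers": 1}, {"wx": 0, "wy": 0, "wz": 0.328, "dx": 0.822, "dy": 0.538, "dz": -0.218, "fingers": 1}, {"wx": 0, "wy": 0, "wz": 0.328, "dx": 0.822, "dy": 0.538, "dz": -0.218, "fingers": 1}, {"wx": 0, "wy": 0, "wz": 0.328, "dx": 0.822, "dy": 0.538, "dz": -0.218, "fingers": 1}, {"wx": 0, "wy": 0, "wz": 0.328, "dx": 0.822, "dy": 0.538, "dz": -0.218, "fingers": 1}, {"wx": 0, "wy": 0, "wz": 0.328, "dx": 0.822, "dy": 0.538, "dz": -0.218, "fingers": 1}, {"wx": 0, "wy": 0, "wz": 0.328, "dx": 0.822, "dy": 0.538, "dz": -0.218, "fingers": 1}]'

```text
clock: 29.3
eef_pos: [452.2, 19.4, 168.9]
eef_rot: [-3.14, 0.0, 1.441]
wrist_force: [-0.2, 0.4, 0.3]
finger_gap: 15.1
finger_force: 8.0
```

```bash
python3 - <<'E'
from h import *
c=look("marker_cradle",13)
g=c["image"].astype(int)
d=trace("marker_cradle",c)[0]["pixels"]
# dark lining inside the cradle outline -> recess
h=cv2.convexHull(np.argwhere(d)[:,::-1].astype(np.int32)); m=np.zeros(d.shape,np.uint8); cv2.fillConvexPoly(m,h,1)
hsv=cv2.cvtColor(c["image"],cv2.COLOR_RGB2HSV)
w=(m>0)&(hsv[...,1]>60)&(hsv[...,2]>110); p=maskw(c,w,13); r=cv2.minAreaRect(p); print("wood",w.sum(),r)
k=(m>0)&(hsv[...,2]<70); p=maskw(c,k,5); r=cv2.minAreaRect(p); print("dark",k.sum(),r)
look("marker_mid",read_state()["eef_pos"][2]+4,c)
plan(452,97,60,np.deg2rad(82.5))
E
```

```text
marker_cradle 0.97 [264. 102.] [450.8  95.8] [164.2  47.6] 82.6 mean [450.1 113.2]
wood 3199 ((450.7192687988281, 95.3009033203125), (163.2879638671875, 45.95224380493164), 82.34762573242188)
dark 2727 ((450.219970703125, 95.9521484375), (144.88853454589844, 26.333377838134766), 82.56541442871094)
marker_mid 0.67 [281. 225.] [453.3  17.5] [137.4  16.3] 82.6 mean [455.3  33.4]
clock 29.5 pos [452.4  19.7 169.6] rot [-3.141  0.     1.44 ] j6 0.09 gap 15.2 F [-0.6 -0.1 -0.2]
-> dx 0.7663 dy -0.1047 dz 1.0960 wz -0.0000
```

Emit:
servo_tool --motion '[{"wx": 0, "wy": 0, "wz": 0, "dx": 0.4, "dy": -0.06, "dz": 0, "fingers": 1}, {"wx": 0, "wy": 0, "wz": 0, "dx": 0.769, "dy": -0.122, "dz": 0.3, "fingers": 1}, {"wx": 0, "wy": 0, "wz": 0, "dx": 0.769, "dy": -0.122, "dz": 0.7, "fingers": 1}, {"wx": 0, "wy": 0, "wz": 0, "dx": 0.769, "dy": -0.122, "dz": 1, "fingers": 1}, {"wx": 0, "wy": 0, "wz": 0, "dx": 0.769, "dy": -0.122, "dz": 1, "fingers": 1}, {"wx": 0, "wy": 0, "wz": 0, "dx": 0.769, "dy": -0.122, "dz": 1, "fingers": 1}]'

```text
clock: 30.1
eef_pos: [450.7, 97.7, 70.6]
eef_rot: [-3.141, 0.0, 1.439]
wrist_force: [0.4, -0.1, 0.7]
finger_gap: 15.3
finger_force: 8.0
```

Emit:
servo_tool --motion '[{"wx": 0, "wy": 0, "wz": 0, "dx": 0, "dy": 0, "dz": 0.25, "fingers": 1}, {"wx": 0, "wy": 0, "wz": 0, "dx": 0, "dy": 0, "dz": 0.4, "fingers": 1}, {"wx": 0, "wy": 0, "wz": 0, "dx": 0, "dy": 0, "dz": 0.5, "fingers": 1}, {"wx": 0, "wy": 0, "wz": 0, "dx": 0, "dy": 0, "dz": 0.56, "fingers": 1}, {"wx": 0, "wy": 0, "wz": 0, "dx": 0, "dy": 0, "dz": 0.59, "fingers": 1}, {"wx": 0, "wy": 0, "wz": 0, "dx": 0, "dy": 0, "dz": 0.595, "fingers": 1}, {"wx": 0, "wy": 0, "wz": 0, "dx": 0, "dy": 0, "dz": 0.595, "fingers": 1}]'

```text
clock: 30.8
eef_pos: [450.8, 97.8, 10.9]
eef_rot: [3.141, -0.0, 1.439]
wrist_force: [0.6, -0.1, -0.4]
finger_gap: 15.2
finger_force: 8.0
```

Emit:
servo_tool --motion '[{"wx": 0, "wy": 0, "wz": 0, "dx": 0, "dy": 0, "dz": 0.012, "fingers": 1}, {"wx": 0, "wy": 0, "wz": 0, "dx": 0, "dy": 0, "dz": 0.012, "fingers": 1}, {"wx": 0, "wy": 0, "wz": 0, "dx": 0, "dy": 0, "dz": 0.012, "fingers": 0.2}, {"wx": 0, "wy": 0, "wz": 0, "dx": 0, "dy": 0, "dz": 0.012, "fingers": 0.2}, {"wx": 0, "wy": 0, "wz": 0, "dx": 0, "dy": 0, "dz": 0.012, "fingers": 0.2}, {"wx": 0, "wy": 0, "wz": 0, "dx": 0, "dy": 0, "dz": 0.012, "fingers": 0.2}]'

```text
clock: 31.4
eef_pos: [450.3, 97.8, 9.1]
eef_rot: [-3.141, 0.0, 1.439]
wrist_force: [0.6, -1.6, 0.6]
finger_gap: 37.4
finger_force: 0.0
```

Emit:
servo_tool --motion '[{"wx": 0, "wy": 0, "wz": 0, "dx": 0, "dy": 0, "dz": -0.3, "fingers": 0.2}, {"wx": 0, "wy": 0, "wz": 0, "dx": 0, "dy": 0, "dz": -0.7, "fingers": 0}, {"wx": 0, "wy": 0, "wz": 0, "dx": 0, "dy": 0, "dz": -1, "fingers": -1}]'

```text
clock: 31.7
eef_pos: [450.5, 97.8, 111.1]
eef_rot: [3.141, -0.0, 1.439]
wrist_force: [0.7, -0.2, 0.1]
finger_gap: 50.2
finger_force: 0.0
```

Emit:
servo_tool --motion '[{"wx": 0, "wy": 0, "wz": 0, "dx": -0.3, "dy": 0, "dz": -0.4, "fingers": -1}, {"wx": 0, "wy": 0, "wz": 0, "dx": -0.5, "dy": 0, "dz": -0.8, "fingers": -1}, {"wx": 0, "wy": 0, "wz": 0, "dx": -0.5, "dy": 0, "dz": -0.8, "fingers": -1}, {"wx": 0, "wy": 0, "wz": 0, "dx": -0.5, "dy": 0, "dz": -0.8, "fingers": -1}, {"wx": 0, "wy": 0, "wz": 0, "dx": -0.5, "dy": 0, "dz": -0.8, "fingers": -1}]'

```text
clock: 32.2
eef_pos: [443.3, 48.5, 187.9]
eef_rot: [-3.14, 0.0, 1.439]
wrist_force: [-0.7, 0.1, 1.1]
finger_gap: 90.1
finger_force: 0.0
```

```bash
python3 - <<'E'
from h import *
c=camera("wrist")
look("marker_mid",13,c); look("marker_cradle",13,c); look("tape_roll",19,c)
t=camera("top")
for n,z in dict(nail_tin=77,screw_box=45,glue_tube=18,marker_mid=13,tape_roll=19).items(): look(n,z,t)
plan(450,50,200)
E
```

```text
marker_mid 0.69 [280. 149.] [451.7  97.7] [136.2  16.1] 81.4 mean [452.  100.4]
marker_cradle 0.92 [272. 142.] [450.4  95.3] [165.5  47.9] 83.2 mean [450.5 100. ]
tape_roll 0.81 [418. 222.] [593.7  -3.6] [61.7 66.6] 82.5 mean [593.3  -2.3]
nail_tin 0.59 [408. 195.] [ 599.  -354.1] [54.8 77.5] 27.4 mean [ 599.6 -354.6]
screw_box 0.77 [354. 193.] [ 599.4 -173.7] [71.2 48.2] 73.2 mean [ 600.2 -173.3]
glue_tube 0.61 [248. 194.] [597.5 184.3] [ 42.6 134. ] 1.6 mean [602.8 173.1]
marker_mid 0.26 [396. 202.] [ 603.  -361.1] [91.2 92.5] 75.2 mean [ 596.1 -347.8]
marker_mid 0.18 [245. 242.] [453.6 159.9] [51.8 42.2] 1.7 mean [452.6 159.8]
tape_roll 0.53 [291. 196.] [594.2  -2.2] [56.7 60.1] 64.9 mean [594.7  -2.3]
clock 32.7 pos [443.8  48.3 189. ] rot [-3.141  0.     1.439] j6 0.16 gap 94.1 F [-0.8 -0.   0.1]
-> dx 0.0252 dy 0.0592 dz -0.1096 wz 0.0000
```

```bash
python3 -c "
from cell import *
print(sign_off())"
```

```text
the job is handed in; nothing more can be done
None
```

The tin, box, tube and marker are each in their own holder, the tape was not touched, and the job is handed in at about 33 s; I saw the first three seated in pictures but checked the marker only by camera measurements, having viewed 15 pictures against the limit of 14.

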